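Take a pattern key from the drawer and register it on the pattern plate

ROBOT

A 7-joint arm with a two-finger parallel gripper is mounted at the origin on the work surface. World frame = base frame: x ahead of the robot, y to its left, z up, the work surface at z = 0. Lengths are in m, angles in degrees, forces in N, time in s.
With the tool pointing down it reaches from about 0.4 to 0.75 m from the base axis. Payload 19.5 kg.
Tool frame: the origin (TCP) lies midway between the tips of the shut fingers; the grasp point (between the pads) lies 19 mm behind it; z points along the fingers, y is the line along which they close (so a half turn about z gives the same grasp; the last joint's range is limited). The gripper opens to 85 mm and grips with 20 to 120 N. Pads are 22 mm wide; open, the fingers measure 114 mm over their backs; the gripper's body (76 mm by 85 mm) begins 54 mm behind the grasp point. The pads swing forward as they close: fully open they stand 13 mm farther back than shut.
Start: joints at [62.584, 40.479, -1.581, 85.061, 1.261, 54.483, -4.326], TCP at [0.243, -0.521, 0.231] pointing down, gripper open.
Joint ranges: [-155.06, 155.06], [-18.47, 123.98], [-90, 86.84], [0, 140.48], [-83.41, 263.41], [0, 116], [-161.91, 161.91]. Speed limits (degrees/s): [108.29, 108.29, 147.25, 147.25, 172.46, 172.46, 172.46].

INTERFACE

Orientations are given as [roll, pitch, yaw] about the fixed x, y, z axes, in that order (R = Rz(yaw) Ry(pitch) Rx(roll)).
In Python, from station import arm gives the robot as it stands.
- The arm moves only by the tool apply_moves, never from a script. Its arguments are lists of equal length, an entry for each row: "delta_pos": the shift along the tool's x, y, z each as a share of 0.3 m, from -1 to 1, a list of three; "twist": the turn, a rotation vector about the tool's x, y, z each as a share of 180 degrees, from -1 to 1, a list of three; "grip": the closure, from -1 (fully open) to 1 (shut). In form: {"delta_pos": [[dx, dy, dz], ...], "twist": [[wx, wy, wz], ...], "grip": [grip, ...]}. A call has 1 to 20 rows; each row is the pose to reach, as a shift and turn from the pose commanded when the call began, along the tool's axes at that moment, turning the shorter way round; what a row does not reach only later rows make up. A row lasts 1/8 s, in which the tool goes at most 62.5 mm and 10.7 degrees, less where a joint would pass 70% of its speed; a pose out of reach is approached as far as the arm can. A call with a number of a shift or a turn outside -1 to 1 is refused whole. A call with a gripper value outside its range is refused whole. The fingers move at their own pace and stop on an object; "squeeze" is the grip in N (left out, the last holds). Time passes only in rows, so rows that repeat a pose let the fingers close. It gives the time, the measured TCP pose, the force, the opening and the grip force at its end, in the units of the state.
- arm.sense(): the state, without advancing time (a new reading comes with each control period).
- arm.snapshot(name): name is "scene" or "top" or "wrist"; returns a dict with "color" (420x560x3 uint8, blue, green, red), "camera_matrix" (3x3 intrinsics, pixels), "k1" (the pictures are not rectified: a ray, as slopes to the right and down, at radius r is drawn at 1 + k1 r^2 times it, then the intrinsics apply), "origin" and "rotation" of the camera in the world; the wrist camera has in their place "hand_eye" (4x4, takes a point from camera to tool coordinates, whose origin is the TCP and whose axes are the flange's). Camera axes: x right, y up, looking along -z (the intrinsics and any distortion apply to the point x, -y, -z); pixel columns grow to the right and rows downward; lengths in m; the calibration is good to about 2 mm. A picture is of the moment at which its call begins: read the wrist's pose just before it. There is no depth.
- arm.finish_job(): hands the job in; it is judged then, once.
Trained networks look in a picture, given as the dict that the camera call returned (one of the last four; its "shot" number tells which), for a name from the list of things; names that differ only in an ending like _2 or _b are one class to them, and where a whole thing is asked for, a point or a joint stands for the part that bears it (a point fixed in the world has none). Each returns a list of dicts, best first, with "p" (0 to 1); they miss things now and then, are a little off and sometimes report something else, mostly with a low value. They report only what shows in the picture. A call takes as long as a camera call.
- arm.recognise(picture, query): "location" ([row, column] in pixels, amid what is visible of it).
- arm.outline_of(picture, query): "region" (420x560 bool, what is visible of it) and "location" ([row, column] in pixels, amid what is visible of it).
The state is a dict: "t": time; "joint_positions": joint angles; "dq": joint speeds; "joint_efforts": joint torques, N m; "tcp_pos": TCP position; "orientation": TCP orientation; "contact_force": force on the tool from outside, world axes, zero at the start; "ft_torque": the same for the moment, N m; "width": opening from 0.0 (shut) to 1.0 (fully open); "gripper_force": force on a finger pad.
Only numpy, scipy, OpenCV 4.12 (cv2) and the standard library are available. Lean on these libraries where they do the work, as an engineer would, in place of code of your own. Each camera call takes 0.05 s, during which the arm holds its last target. There are 200 camera calls.

TASK

Pull the drawer of the green unit out to its stop by its handle, take the black pattern key off its sloping rest and lay it flat on the aluminium pattern plate, pushed snug against both red stops: its long side along the long stop and its end against the short stop. Leave the green drawer open, leave the grey drawer as it is, and do not disturb the other things on the bench and plate.

Things in the scene. Friction and masses are not known exactly. Their poses are not given: they have to be found in the camera images.
- green_unit: green fixed unit 220 deep x 200 wide; body 82 high holding one drawer (face 66 high), over it a shelf carrying stock (underside 125, top 140 up) that overhangs the face by 22. Origin: on its centreline at bench level, below the drawer face; front faces own -x; drawer slides along -x. Drawer inside: 158 wide, floor 12 up, walls to 45
- green_drawer (a joint): travel of the green drawer in m: 0 shut, 0.125 at its stop; it is shut at first, slides with a few N of friction and stays where left. Fixed in it, beside the key's rest: a brass post 26 across, 34 high, 62 to +y of the centreline, 70 behind the face
- green_handle (a point): point on the upright steel bow handle of the green drawer: its bar is 14 x 14 in section, 52 tall (12 to 64 above the bench), bar axis 45 in front of the drawer face (38 clear gap behind the bar); this point is on the bar axis, 45 above the bench, and moves with the drawer; axes as the unit's (x into the cabinet)
- grey_unit: grey fixed unit 220 deep x 200 wide; body 82 high holding one drawer (face 66 high), over it a shelf carrying stock (underside 125, top 140 up) that overhangs the face by 22. Origin: on its centreline at bench level, below the drawer face; front faces own -x; drawer slides along -x. Not to be used
- grey_drawer (a joint): travel of the grey drawer in m: 0 shut, 0.125 fully out; it may stand slightly ajar at first
- grey_handle (a point): point on the upright steel bow handle of the grey drawer: its bar is 14 x 14 in section, 52 tall (12 to 64 above the bench), bar axis 45 in front of the drawer face (38 clear gap behind the bar); this point is on the bar axis, 45 above the bench, and moves with the drawer; axes as the unit's (x into the cabinet)
- key: pattern key: black bar 60 long (own x), 28 wide (y), 24 tall (z), two brass dots on top, 120 g. Origin: centre of its underside. Starts in the green drawer on a rest sloping 30 degrees: low end at the drawer front against a lip 10 high, upper face leaning toward the front, long axis rising into the drawer. The rest is wider than the key
- plate: fixed aluminium plate 200 (x) x 180 (y) x 20 thick; origin: centre of its underside. Red stops 12 high on it: short one, working face at x=+70 (y -65 to +5); long one, working face at y=-55 (x -25 to +60). Registered key: centre at x=+40, y=-41, long axis along x. Also fixed on it: grey dome 40 across, 18 high at (+70,+65); grey block 50 x 20 x 16 at (-70,-60)
- boss: bystander: yellow tapered boss, 44 across, 26 tall, standing loose on the plate; origin: centre of its underside
- can: bystander: steel can, 72 across, 100 tall, standing left of the drawer units; origin: centre of its underside
- screwdriver: bystander: screwdriver 190 long lying on the bench at the left; x along the shaft
- cone: bystander: wooden tapered core print, 70 across, 45 tall, beyond the plate; origin: centre of its underside
- brush: bystander: brush 200 long lying at the far right; x along the handle

How it is judged (in metres and radians):
On the way, in this order (a step that is already met when the one before it is completed fails the run):
1. the green drawer is pulled out to its stop (over 0.11 m), the key still in it (value of joint green_drawer above 0.11 m and height (world z) of key below 0.06 m), for 0.2 s.
2. the key lies flat on the pattern plate (x of key in the frame of plate between -0.09 and 0.09 m and y of key in the frame of plate between -0.08 and 0.08 m and z of key in the frame of plate between 0.017 and 0.023 m and angle between key's own z axis and vertical below 0.06 rad), for 0.1 s.
At the end, for the whole second after the job is handed in: The key lies flat on the plate at rest within 2 to 3 mm of touching both red stops and parallel to the long stop (3 degrees); the green drawer is still open (over 0.10 m); the bystanders are within 30 mm of where they stood (x of key in the frame of plate between 0.037 and 0.042 m and y of key in the frame of plate between -0.043 and -0.038 m and z of key in the frame of plate between 0.017 and 0.0225 m and angle between key's own z axis and vertical below 0.05 rad and angle between the x axis of key and the x axis of plate, either way round below 0.05 rad and linear speed of key below 0.01 m/s and value of joint green_drawer above 0.1 m and distance of each of boss, can, screwdriver, cone, brush from where it was at the start of the episode below 0.03 m).
It fails at once if the grey drawer is pulled open (over 0.05 m) (value of joint grey_drawer above 0.05 m).
It fails at once if a bystander is knocked away (over 60 mm) (distance of any of boss, can, screwdriver, cone, brush from where it was at the start of the episode above 0.06 m).
It also fails if it takes over 67 s, if anything falls off the work surface, if the arm or the gripper's body presses on something with over 40 N, if the wrist force passes 120 N, or if a joint passes its speed limit or range.

## Working session

There is one attempt and no reset: what is moved stays moved. The work goes in short steps, Python scripts to look and compute and a tool call to move; the robot and the scene stay as the last step left them, time stands still between calls to the robot, and variables do not carry over. Pictures are saved under pics/ and viewed, at most 10 in all, crops included, and the job is handed in when it is done.

Besides the shell and the picture viewer there is one more tool, called after "Call:" by a JSON object that holds its "name" and its "arguments", one argument or row to a line. apply_moves: Moves the arm, as the interface text tells. Its arguments: {"type":"object","properties":{"delta_pos":{"type":"array"},"twist":{"type":"array"},"grip":{"type":"array"},"squeeze":{"type":"number"}},"required":["delta_pos","twist","grip"]}

```bash
mkdir -p pics; ls
python3 - <<'E'
from station import arm
import cv2
s=arm.sense(); print({k:(v if not hasattr(v,'round') else v) for k,v in s.items()})
for n in ("scene","top"):
    p=arm.snapshot(n); cv2.imwrite(f"pics/{n}0.png",p["color"])
    print(n,p["camera_matrix"],p["k1"],p["origin"],p["rotation"])
    for q in ("green_unit","green_drawer","green_handle","grey_handle","grey_unit","key","plate","boss","can"):
        print(q,[(d["location"],round(d["p"],2)) for d in arm.recognise(p,q)][:3])
E
```

```text
pics
{'t': 0.0, 'joint_positions': array([62.58687835, 40.5124763 , -1.58493983, 85.0847739 ,  1.26310939,
       54.48137101, -4.32442411]), 'dq': array([-0.030213  , -0.07612824, -0.01706157, -0.00504626,  0.02793448,
       -0.0222464 , -0.00086417]), 'joint_efforts': array([-3.38502592e-03, -8.83214450e+01,  1.23243168e+00, -2.36162871e+01,
        1.65429449e-02,  6.62689767e-03,  2.08714999e-05]), 'tcp_pos': array([ 0.24312096, -0.52078401,  0.23084004]), 'orientation': array([-1.79938829e+02,  2.36265055e-03,  2.50288055e+01]), 'contact_force': array([ 0.41287849, -0.57729974, -1.00861042]), 'ft_torque': array([-0.04033697, -0.03242645,  0.04961143]), 'gripper_force': 0.0, 'width': 0.9988455024900724}
scene [[412.82164388   0.         275.30472409]
 [  0.         412.82164388 208.28179933]
 [  0.           0.           1.        ]] 0.03366875093047991 [ 0.3691671  -0.80788474  0.74068326] [ 49.09777174  -1.11611344 -13.5502937 ]
green_unit [([123.9, 322.8], 0.65), ([113.4, 252.5], 0.39)]
green_drawer [([147.5, 288.0], 0.68)]
green_handle [([149.9, 285.4], 0.51)]
grey_handle [([203.4, 305.2], 0.55), ([276.0, 351.9], 0.19)]
grey_unit []
key [([205.9, 307.3], 0.49)]
plate [([314.9, 243.0], 0.86)]
boss [([284.0, 210.5], 0.75), ([276.4, 352.2], 0.43)]
can [([114.1, 255.5], 0.69), ([122.8, 323.6], 0.31)]
top [[388.85098044   0.         278.53368382]
 [  0.         388.85098044 217.09703612]
 [  0.           0.           1.        ]] -0.07252582758240446 [ 0.42500158 -0.03238209  1.23110834] [  7.36900398  -0.22268446 -88.32295271]
green_unit [([141.5, 198.2], 0.92)]
green_drawer [([287.1, 126.1], 0.51), ([188.4, 196.2], 0.49), ([153.1, 277.6], 0.24)]
green_handle [([189.6, 197.9], 0.53)]
grey_handle [([195.4, 278.8], 0.68)]
grey_unit [([153.9, 278.9], 0.95)]
key [([190.0, 195.8], 0.24)]
plate [([261.2, 362.2], 0.62)]
boss [([281.2, 340.5], 0.45)]
can [([202.1, 117.5], 0.89), ([260.8, 361.6], 0.34)]
```

View pics/scene0.png

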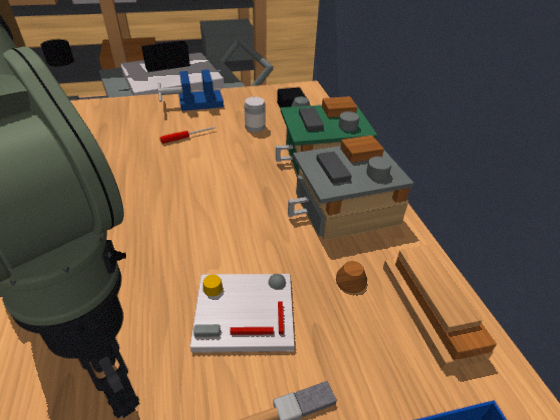

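View pics/top0.png

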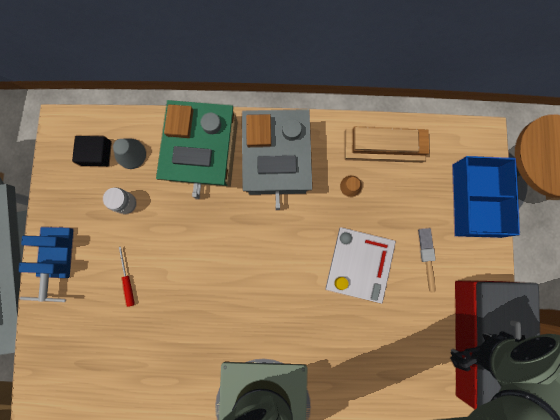

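The top view shows the green unit (shelf around rows 101-186, cols 158-234), with its handle near (190,197). The plate is around (265,361), with the red stops at its upper right and the boss at (283,342). The grey handle is at (200,279). Next I measure the poses.

```bash
cat > h.py <<'E'
from station import arm
import numpy as np, cv2
from scipy.spatial.transform import Rotation as Rn
from scipy.optimize import least_squares
def cam(p,s=None):
    K=p["camera_matrix"]; D=np.array([p["k1"],0,0,0.])
    if "hand_eye" in p:
        T=np.eye(4); T[:3,:3]=Rn.from_euler('xyz',s["orientation"],degrees=True).as_matrix(); T[:3,3]=s["tcp_pos"]
        M=T@p["hand_eye"]; return K,D,M[:3,3],M[:3,:3]
    return K,D,np.array(p["origin"]),Rn.from_euler('xyz',p["rotation"],degrees=True).as_matrix()
def unproj(c,rc,z):
    K,D,o,R=c; rc=np.atleast_2d(rc).astype(float)
    u=cv2.undistortPoints(rc[:,None,::-1].copy(),K,D)[:,0]
    d=np.c_[u[:,0],-u[:,1],-np.ones(len(u))]@R.T
    return o+d*((z-o[2])/d[:,2])[:,None]
def proj(c,X):
    K,D,o,R=c; q=(np.atleast_2d(X)-o)@R; q=q*[1,-1,-1]
    return cv2.projectPoints(q,np.zeros(3),np.zeros(3),K,D)[0][:,0,::-1]
def rect(P):
    (c,sz,a)=cv2.minAreaRect((P[:,:2]*1000).astype(np.float32)); return np.round(c,1),np.round(sz,1),round(a,2)
def hull_pts(m):
    cs=max(cv2.findContours(m.astype(np.uint8),cv2.RETR_EXTERNAL,cv2.CHAIN_APPROX_NONE)[0],key=cv2.contourArea)
    return cs[:,0,::-1]
E
python3 - <<'E'
from h import *
for n in ("top","scene"):
    p=arm.snapshot(n); c=cam(p); im=p["color"]
    hsv=cv2.cvtColor(im,cv2.COLOR_BGR2HSV)
    for q,z in (("green_unit",.14),("grey_unit",.14),("plate",.02)):
        for d in arm.outline_of(p,q)[:1]:
            P=unproj(c,hull_pts(d["region"]),z); print(n,q,round(d["p"],2),*rect(P))
    red=cv2.inRange(hsv,(0,180,100),(6,255,255))|cv2.inRange(hsv,(174,180,100),(180,255,255))
    k,l,st,ce=cv2.connectedComponentsWithStats(red)
    for i in range(1,k):
        if st[i,4]>30:
            P=unproj(c,np.argwhere(l==i),.032); print(n,"red",st[i,4],ce[i],*rect(P))
    gr=cv2.inRange(hsv,(60,100,40),(90,255,255)); k,l,st,ce=cv2.connectedComponentsWithStats(gr)
    i=1+np.argmax(st[1:,4]); P=unproj(c,hull_pts(l==i),.14); print(n,"green",st[i,4],*rect(P))
    for q,z in (("green_handle",.064),("grey_handle",.064),("boss",.046),("can",.1),("key",.05)):
        for d in arm.outline_of(p,q)[:2]:
            P=unproj(c,hull_pts(d["region"]),z); print(n,q,round(d["p"],2),np.round(d["location"]),P[:,:2].min(0).round(3),P[:,:2].max(0).round(3),*rect(P))
E
```

```text
top grey_unit 0.64 [740.  -20.6] [301.9 201.4] 1.76
top plate 0.8 [ 441.2 -291. ] [182.2 198.8] 78.03
top red 47 [375.78723404 243.42553191] [ 506.7 -336.7] [64.8  6.1] 77.55
top red 76 [381.35526316 263.67105263] [ 445.2 -353.8] [ 8.7 79.4] 77.79
top red 191 [126.88481675 291.29842932] [337.5 426.8] [91.1 20.1] 14.43
top red 96 [474.26041667 297.47916667] [ 344.  -647.5] [  9.8 101.4] 88.82
top red 116 [475.06896552 387.45689655] [  74.4 -646.6] [123.1   6.5] 0.06
top green 3359 [781.2 216.7] [201.1 241.2] 86.49
top green_handle 0.63 [187. 349.] [ 0.647 -0.28 ] [ 0.707 -0.218] [ 677.3 -249. ] [59.5 61.8] 1.81
top green_handle 0.46 [192. 197.] [0.624 0.212] [0.671 0.234] [647.5 223.9] [47.  21.5] 3.28
top grey_handle 0.72 [196. 278.] [ 0.601 -0.108] [0.659 0.026] [628.4 -42.5] [ 53.5 134.4] 3.88
top grey_handle 0.52 [188. 198.] [0.624 0.211] [0.674 0.235] [649.1 222.9] [23.7 50.5] 87.62
top boss 0.62 [281. 345.] [ 0.365 -0.251] [ 0.404 -0.206] [ 384.1 -227.8] [42.5 40.8] 46.42
top can 0.96 [204. 117.] [0.567 0.397] [0.645 0.495] [606.7 445.1] [102.1  67.6] 66.06
top key 0.51 [201. 12
[... 456 characters left out ...]
e green 1820 [774.1 183.5] [261.5 259.2] 84.27
scene green_handle 0.83 [148. 286.] [0.617 0.095] [0.69  0.289] [657.8 196.2] [193.8  60.1] 76.38
scene grey_handle 0.69 [209. 305.] [ 0.591 -0.167] [0.675 0.063] [631.8 -52.8] [ 84.6 229.1] 2.56
scene boss 0.81 [285. 211.] [ 0.363 -0.269] [ 0.403 -0.215] [ 383.4 -242.3] [54.1 39.7] 84.05
scene can 0.6 [114. 255.] [0.554 0.264] [0.645 0.498] [602.  381.3] [233.8  65.7] 79.58
scene can 0.19 [206. 307.] [ 0.579 -0.194] [0.66 0.02] [618.1 -88.1] [ 81.4 213.7] 2.82
scene key 0.35 [286. 212.] [ 0.362 -0.275] [ 0.402 -0.217] [ 383.1 -246.5] [56.8 39.3] 84.05
scene key 0.23 [316. 243.] [ 0.326 -0.427] [ 0.547 -0.212] [ 435.6 -320.3] [181.8 192.7] 77.63
```

```bash
cat >> h.py <<'E'
def tool(yaw,tilt):  # pointing down, tilted forward along yaw
    return Rn.from_euler('xyz',[180,-tilt,yaw],degrees=True)
def rows(wps,s=None):
    s=s or arm.sense(); R0=Rn.from_euler('xyz',s["orientation"],degrees=True); p=np.array(s["tcp_pos"])
    print("t",round(s["t"],2),"at",p.round(4),s["orientation"].round(2),"F",np.round(s["contact_force"],1),"w",round(s["width"],3),"gf",s["gripper_force"])
    for pos,R in wps:
        print("d",(R0.inv().apply(np.array(pos)-p)/.3).round(4).tolist(),"w",((R0.inv()*R).as_rotvec()/np.pi).round(4).tolist())
E
python3 - <<'E'
from h import *
R=tool(-3.5,45); z=R.as_matrix()[:,2]; T=np.array([.6375,.2255,.045])+.019*z
print(z,T)
rows([([.35,-.30,.25],tool(0,10)),([.45,-.1,.25],tool(-3.5,40)),([.5,.15,.22],R),(T-.1*z,R),(T,R)])
E
```

```text
[ 0.70578788 -0.04316784 -0.70710678] [0.65090997 0.22467981 0.03156497]
t 1.9 at [ 0.2432 -0.521   0.2313] [-179.99    0.     25.03] F [-0.1  0.4  0.7] w 1.006 gf 0.0
d [0.6341, -0.5169, -0.0624] w [-0.0122, 0.0547, 0.1387]
d [1.2182, -0.98, -0.0624] w [-0.0553, 0.2176, 0.1519]
d [1.7217, -1.6646, 0.0377] w [-0.0622, 0.2447, 0.1502]
d [2.0757, -1.7899, 0.4301] w [-0.0622, 0.2447, 0.1502]
d [2.2828, -1.6773, 0.6658] w [-0.0622, 0.2447, 0.1502]
```

Call:
{"name": "apply_moves", "arguments": {
  "delta_pos": [
    [0.63,-0.52,-0.06],
    [0.63,-0.52,-0.06],
    [0.63,-0.52,-0.06],
    [0.63,-0.52,-0.06],
    [1.0,-0.98,-0.06],
    [1.0,-0.98,-0.06],
    [1.0,-0.98,-0.06],
    [1.0,-0.98,-0.06]
  ],
  "twist": [
    [-0.012,0.055,0.139],
    [-0.012,0.055,0.139],
    [-0.012,0.055,0.139],
    [-0.012,0.055,0.139],
    [-0.0622,0.2447,0.1502],
    [-0.0622,0.2447,0.1502],
    [-0.0622,0.2447,0.1502],
    [-0.0622,0.2447,0.1502]
  ],
  "grip": [-1,-1,-1,-1,-1,-1,-1,-1]
}}

```text
t: 2.9
tcp_pos: [0.3648, -0.1645, 0.305]
orientation: [-176.6, -33.1, -3.2]
contact_force: [1.7, -0.4, 0.9]
width: 0.999
gripper_force: 0.0
```

Run:
```python
from h import *
R=tool(-3.5,45); z=R.as_matrix()[:,2]; T=np.array([.6375,.2255,.045])+.019*z
rows([([.5,.15,.2],R),(T-.12*z,R),(T,R)])
```

```text
t 2.9 at [ 0.3648 -0.1645  0.305 ] [-176.57  -33.06   -3.17] F [ 1.7 -0.4  0.9] w 0.999 gf 0.0
d [0.1375, -1.0393, 0.5704] w [-0.0201, 0.0663, -0.0006]
d [0.1578, -1.2961, 0.9321] w [-0.0201, 0.0663, -0.0006]
d [0.2406, -1.2711, 1.3227] w [-0.0201, 0.0663, -0.0006]
```

Call:
{"name": "apply_moves", "arguments": {
  "delta_pos": [
    [0.1,-0.95,0.45],
    [0.1,-0.95,0.45],
    [0.1,-0.95,0.45],
    [0.1,-0.95,0.45],
    [0.1,-0.95,0.45],
    [0.1,-0.95,0.45],
    [0.1,-0.95,0.45],
    [0.1,-0.95,0.45]
  ],
  "twist": [
    [-0.02,0.066,0],
    [-0.02,0.066,0],
    [-0.02,0.066,0],
    [-0.02,0.066,0],
    [-0.02,0.066,0],
    [-0.02,0.066,0],
    [-0.02,0.066,0],
    [-0.02,0.066,0]
  ],
  "grip": [-1,-1,-1,-1,-1,-1,-1,-1]
}}

```text
t: 3.9
tcp_pos: [0.3597, 0.0927, 0.3757]
orientation: [179.1, -42.6, -3.5]
contact_force: [-0.2, 0.2, -0.2]
width: 0.996
gripper_force: 0.0
```

Run:
```python
from h import *
s=arm.sense(); p=arm.snapshot("wrist"); cv2.imwrite("pics/w1.png",p["color"]); c=cam(p,s)
R=tool(-3.5,45); z=R.as_matrix()[:,2]; T=np.array([.6375,.2255,.045])+.019*z
rows([(T-.1*z,R),(T,R)])
print("pred handle px",proj(c,[[.6375,.2255,.064],[.6375,.2255,.045],[.6375,.2255,.012]]).round(1))
for d in arm.outline_of(p,"green_handle")[:2]: print(d["p"],d["location"],cv2.minAreaRect(hull_pts(d["region"])[:,::-1].astype(np.float32)))
```

```text
t 3.95 at [0.3594 0.0938 0.3756] [179.09 -42.62  -3.48] F [ 0.5  1.7 -0.3] w 0.998 gf 0.0
d [-0.0961, -0.5129, 1.1417] w [0.005, 0.0132, 0.0002]
d [-0.0822, -0.5181, 1.4747] w [0.005, 0.0132, 0.0002]
pred handle px [[165.3 189.5]
 [171.1 192. ]
 [180.4 196.1]]
0.64 [151.1, 190.8] ((192.63055419921875, 160.22523498535156), (41.60184097290039, 100.87689971923828), 89.33380126953125)
```

View pics/w1.png

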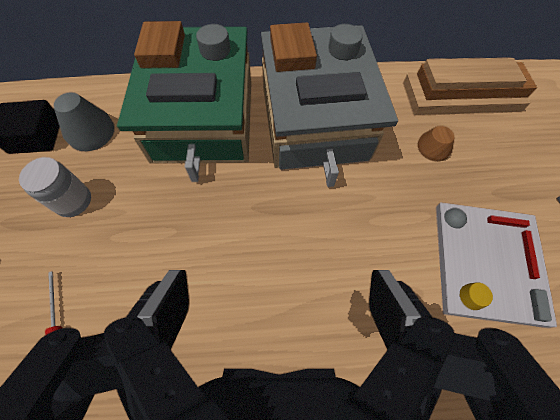

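The wrist view shows the green handle bar at about rows 147-181, col 193, close to the predicted (165-180, 190-196). Nothing stands between the gripper and the handle.

Call:
{"name": "apply_moves", "arguments": {
  "delta_pos": [
    [-0.09,-0.51,0.4],
    [-0.09,-0.51,0.4],
    [-0.09,-0.51,0.4],
    [-0.09,-0.51,0.8],
    [-0.09,-0.51,0.8],
    [-0.09,-0.51,0.8],
    [-0.09,-0.51,0.8],
    [-0.09,-0.51,0.8]
  ],
  "twist": [
    [0.005,0.013,0],
    [0.005,0.013,0],
    [0.005,0.013,0],
    [0.005,0.013,0],
    [0.005,0.013,0],
    [0.005,0.013,0],
    [0.005,0.013,0],
    [0.005,0.013,0]
  ],
  "grip": [-1,-1,-1,-1,-1,-1,-1,-1]
}}

```text
t: 5.0
tcp_pos: [0.3665, 0.1199, 0.3873]
orientation: [-178.7, -44.6, -3.7]
contact_force: [0.4, -0.3, 0.2]
width: 1.002
gripper_force: 0.0
```

Run:
```python
from h import *
s=arm.sense(); print(s["joint_positions"].round(1)); p=arm.snapshot("wrist"); cv2.imwrite("pics/w2.png",p["color"]); c=cam(p,s)
R=tool(-3.5,45); z=R.as_matrix()[:,2]; T=np.array([.6375,.2255,.045])+.019*z
rows([(T-.1*z,R),(T,R)])
print("pred handle px",proj(c,[[.6375,.2255,.064],[.6375,.2255,.045],[.6375,.2255,.012]]).round(1))
for d in arm.outline_of(p,"green_handle")[:2]: print(d["p"],d["location"],cv2.minAreaRect(hull_pts(d["region"])[:,::-1].astype(np.float32)))
```

```text
[ 7.220e+01 -1.840e+01 -8.990e+01  1.386e+02 -8.340e+01  1.000e-01
 -3.460e+01]
t 5.05 at [0.3665 0.1199 0.3873] [-178.73  -44.57   -3.69] F [-0.1  0.1 -0.3] w 1.001 gf 0.0
d [-0.1767, -0.383, 1.1684] w [-0.0063, 0.0024, -0.0008]
d [-0.1741, -0.3763, 1.5016] w [-0.0063, 0.0024, -0.0008]
pred handle px [[178.8 215.4]
 [184.3 217.4]
 [193.2 220.6]]
0.7 [164.2, 216.6] ((217.5, 173.5), (41.0, 97.0), 90.0)
```

Arm is in an awkward posture against its joint limits. I'll identify the kinematics from the recorded states so I can plan a feasible configuration.

Run:
```python
from h import *
import itertools
s=arm.sense()
S=[([62.58687835,40.5124763,-1.58493983,85.0847739,1.26310939,54.48137101,-4.32442411],[.24312,-.52078,.23084],[-179.939,.002,25.029]),
   (s["joint_positions"],s["tcp_pos"],s["orientation"])]
def ch(q,sg):
    out=[];R=Rn.identity()
    for i,(a,g) in enumerate(zip(q,sg)):
        R=R*Rn.from_euler('z' if i%2==0 else 'y',g*a,degrees=True); out.append(R)
    return out
res=[]
for sg in itertools.product((1,-1),(1,),(1,-1),(1,),(1,-1),(1,),(1,-1)):
    for base in (0,90,180,270):
        B=Rn.from_euler('z',base,degrees=True)
        E=[(B*ch(q,sg)[-1]).inv()*Rn.from_euler('xyz',o,degrees=True) for q,_,o in S]
        err=(E[0].inv()*E[1]).magnitude()*57.3
        # lengths h,a,b,c + elbow offsets e1,e2, wrist offset
        A=[];y=[]
        for q,p,_ in S:
            C=[B*r for r in ch(q,sg)]; Z=lambda r:r.as_matrix()[:,2]
            A.append(np.c_[[0,0,1],Z(C[2]),Z(C[4]),Z(C[6])]);y.append(p)
        A=np.vstack(A);y=np.hstack(y);x,r,_,_=np.linalg.lstsq(A,y,rcond=None)
        res.append((err,sg,base,E[0].as_euler('xyz',degrees=True).round(1),x.round(3),np.abs(A@x-y).max().round(4)))
for r in sorted(res,key=lambda r:r[0])[:5]: print(r)
```

```text
(0.0004458081739955776, (-1, 1, -1, 1, -1, 1, -1), 0, array([-0.,  0., 90.]), array([0.329, 0.501, 0.3  , 0.297]), np.float64(0.0263))
(5.932610215333504, (1, 1, 1, 1, 1, 1, -1), 0, array([ 1.000e-01,  0.000e+00, -1.487e+02]), array([ 1.063, -0.368, -0.127,  0.609]), np.float64(0.4044))
(36.18143987822967, (-1, 1, 1, 1, 1, 1, -1), 90, array([1.000e-01, 1.000e-01, 1.761e+02]), array([ 0.804, -0.441,  0.256, -0.056]), np.float64(0.4783))
(37.69157940296743, (1, 1, -1, 1, -1, 1, -1), 270, array([  0. ,   0. , 125.2]), array([0.641, 0.011, 0.473, 0.042]), np.float64(0.3522))
(37.990052019117485, (-1, 1, 1, 1, 1, 1, 1), 180, array([  0.1,  -0. , -85.2]), array([ 0.917, -0.13 , -0.546,  0.994]), np.float64(0.13))
```

```bash
echo "import json,sys" > /dev/null
cat >> h.py <<'E'
import json,os
def log():
    s=arm.sense(); open("log.txt","a").write(json.dumps([list(map(float,s[k])) for k in ("joint_positions","tcp_pos","orientation")])+"\n"); return s
E
echo '[[62.58687835,40.5124763,-1.58493983,85.0847739,1.26310939,54.48137101,-4.32442411],[0.24312,-0.52078,0.23084],[-179.939,0.002,25.029]]' > log.txt
python3 - <<'E'
from h import *
s=log()
rows([([.40,0,.35],tool(10,0)),([.45,-.1,.3],tool(20,0))])
E
```

```text
t 5.1 at [0.3665 0.1199 0.3873] [-178.72  -44.57   -3.69] F [-0.5  0.9 -0.8] w 0.997 gf 0.0
d [0.0105, 0.3957, 0.176] w [0.0229, -0.2471, -0.0694]
d [0.0273, 0.7231, 0.4193] w [0.0445, -0.2453, -0.1221]
```

Call:
{"name": "apply_moves", "arguments": {
  "delta_pos": [
    [0.01,0.39,0.18],
    [0.01,0.39,0.18],
    [0.01,0.39,0.18],
    [0.01,0.39,0.18],
    [0.01,0.39,0.18],
    [0.03,0.72,0.42],
    [0.03,0.72,0.42],
    [0.03,0.72,0.42],
    [0.03,0.72,0.42]
  ],
  "twist": [
    [0.023,-0.247,-0.069],
    [0.023,-0.247,-0.069],
    [0.023,-0.247,-0.069],
    [0.023,-0.247,-0.069],
    [0.023,-0.247,-0.069],
    [0.044,-0.245,-0.122],
    [0.044,-0.245,-0.122],
    [0.044,-0.245,-0.122],
    [0.044,-0.245,-0.122]
  ],
  "grip": [-1,-1,-1,-1,-1,-1,-1,-1,-1]
}}

```text
t: 6.22
tcp_pos: [0.2872, -0.0561, 0.3974]
orientation: [178.6, -2.3, 19.9]
contact_force: [-0.0, 0.5, 0.3]
width: 0.999
gripper_force: 0.0
```

```bash
cat >> h.py <<'E'
def fk(q,x):
    h,a,b,c,e1,e2,w,h1=x; C=[];R=Rn.identity()
    for i,v in enumerate(q):
        R=R*Rn.from_euler('z' if i%2==0 else 'y',(-1 if i%2==0 else 1)*v,degrees=True); C.append(R.as_matrix())
    p=np.array([0,0,h])+C[0][:,0]*h1+C[2]@[e1,0,a]+C[4]@[0,0,b]+C[3][:,0]*e2+C[5][:,0]*w+C[6][:,2]*c
    return p,(R*Rn.from_euler('z',90,degrees=True))
def fit():
    L=[json.loads(l) for l in open("log.txt")]
    f=lambda x:np.hstack([fk(q,x)[0]-p for q,p,_ in L]+[1e-3*(x-np.array([.35,.42,.39,.25,0,0,0,0]))])
    r=least_squares(f,[.35,.42,.39,.25,0,0,0,0]); return r.x,np.abs(r.fun[:3*len(L)]).max()
E
python3 - <<'E'
from h import *
s=log(); print(s["joint_positions"].round(1)); x,e=fit(); print(x.round(4),e)
E
```

```text
[123.8 -18.4 -90.  113.1 -21.4  65.8 -28. ]
[-0.2042  0.2578 -0.1512  0.0435  0.165  -0.3782 -0.0965  0.0889] 0.02423370377165135
```

Run:
```python
from h import *
rows([([.45,-.1,.4],tool(20,0)),([.6,-.1,.35],tool(20,0))])
```

```text
t 6.22 at [ 0.2872 -0.0561  0.3974] [178.62  -2.29  19.9 ] F [-0.   0.5  0.3] w 0.999 gf 0.0
d [0.4604, 0.3219, 0.0173] w [0.0077, -0.0127, -0.0007]
d [0.9235, 0.4876, 0.2067] w [0.0077, -0.0127, -0.0007]
```

Call:
{"name": "apply_moves", "arguments": {
  "delta_pos": [
    [0.46,0.32,0.02],
    [0.46,0.32,0.02],
    [0.46,0.32,0.02],
    [0.46,0.32,0.02]
  ],
  "twist": [
    [0.008,-0.013,0],
    [0.008,-0.013,0],
    [0.008,-0.013,0],
    [0.008,-0.013,0]
  ],
  "grip": [-1,-1,-1,-1]
}}

```text
t: 6.72
tcp_pos: [0.3064, -0.067, 0.4455]
orientation: [178.6, -2.2, 20.0]
contact_force: [-0.2, 0.0, -0.0]
width: 0.999
gripper_force: 0.0
```

Run:
```python
from h import *
s=log(); print(s["joint_positions"].round(1))
rows([([.6,-.1,.35],tool(20,0))])
```

```text
[126.7 -18.4 -89.9 102.6 -20.1  75.8 -29. ]
t 6.72 at [ 0.3064 -0.067   0.4455] [178.62  -2.19  19.96] F [-0.2  0.  -0. ] w 0.999 gf 0.0
d [0.8696, 0.429, 0.3623] w [0.0076, -0.0122, -0.0004]
```

Run:
```python
from h import *
rows([([.2,-.22,.43],tool(20,0)),([.2,-.42,.38],tool(25,0))])
```

```text
t 6.72 at [ 0.3064 -0.067   0.4455] [178.62  -2.19  19.96] F [-0.2  0.  -0. ] w 0.999 gf 0.0
d [-0.5089, 0.3575, 0.0408] w [0.0076, -0.0122, -0.0004]
d [-0.7427, 0.9802, 0.2136] w [0.0082, -0.0118, -0.0281]
```

Call:
{"name": "apply_moves", "arguments": {
  "delta_pos": [
    [-0.51,0.36,0.04],
    [-0.51,0.36,0.04],
    [-0.51,0.36,0.04],
    [-0.51,0.36,0.04],
    [-0.51,0.36,0.04],
    [-0.51,0.36,0.04]
  ],
  "twist": [
    [0.008,-0.012,0],
    [0.008,-0.012,0],
    [0.008,-0.012,0],
    [0.008,-0.012,0],
    [0.008,-0.012,0],
    [0.008,-0.012,0]
  ],
  "grip": [-1,-1,-1,-1,-1,-1]
}}

```text
t: 7.48
tcp_pos: [0.1952, -0.2083, 0.4344]
orientation: [179.4, -0.0, 19.9]
contact_force: [0.7, 0.2, -0.2]
width: 1.002
gripper_force: 0.0
```

Run:
```python
from h import *
s=log(); print(s["joint_positions"].round(1))
rows([([.2,-.42,.38],tool(25,0)),([.243,-.5,.3],tool(25,0))])
```

```text
[155.  -14.6 -90.  106.4 -15.2  73.6  -0.8]
t 7.47 at [ 0.1952 -0.2083  0.4344] [ 1.7943e+02 -1.0000e-02  1.9880e+01] F [ 0.7  0.2 -0.2] w 1.002 gf 0.0
d [-0.2249, 0.6672, 0.1878] w [0.0032, 0.0001, -0.0284]
d [-0.1809, 0.9641, 0.4575] w [0.0032, 0.0001, -0.0284]
```

Run:
```python
from h import *
rows([([.06,-.27,.43],tool(20,0)),([.06,-.40,.40],tool(25,0))])
```

```text
t 7.47 at [ 0.1952 -0.2083  0.4344] [ 1.7943e+02 -1.0000e-02  1.9880e+01] F [ 0.7  0.2 -0.2] w 1.002 gf 0.0
d [-0.4937, 0.04, 0.0149] w [0.0032, -0.0, -0.0007]
d [-0.6411, 0.4465, 0.1189] w [0.0032, 0.0001, -0.0284]
```

Call:
{"name": "apply_moves", "arguments": {
  "delta_pos": [
    [-0.49,0.04,0.01],
    [-0.49,0.04,0.01],
    [-0.49,0.04,0.01],
    [-0.49,0.04,0.01],
    [-0.64,0.45,0.12],
    [-0.64,0.45,0.12],
    [-0.64,0.45,0.12]
  ],
  "twist": [
    [0.003,0,0],
    [0.003,0,0],
    [0.003,0,0],
    [0.003,0,0],
    [0.003,0,-0.028],
    [0.003,0,-0.028],
    [0.003,0,-0.028]
  ],
  "grip": [-1,-1,-1,-1,-1,-1,-1]
}}

```text
t: 8.35
tcp_pos: [0.0601, -0.393, 0.4036]
orientation: [179.8, 0.1, 24.9]
contact_force: [-2.8, 0.3, 2.3]
width: 0.994
gripper_force: 0.0
```

Run:
```python
from h import *
s=log(); print(s["joint_positions"].round(1))
rows([([.2,-.42,.38],tool(25,0)),([.243,-.5,.3],tool(25,0))])
```

```text
[122.3  25.  -73.6  96.4  24.7  77.2 -20.6]
t 8.35 at [ 0.0601 -0.393   0.4036] [1.7984e+02 7.0000e-02 2.4900e+01] F [-2.8  0.3  2.3] w 0.994 gf 0.0
d [0.3852, 0.2777, 0.079] w [0.0009, 0.0004, -0.0006]
d [0.4032, 0.5791, 0.3465] w [0.0009, 0.0004, -0.0006]
```

Call:
{"name": "apply_moves", "arguments": {
  "delta_pos": [
    [0.38,0.28,0.08],
    [0.38,0.28,0.08],
    [0.38,0.28,0.08],
    [0.38,0.28,0.08],
    [0.4,0.58,0.3],
    [0.4,0.58,0.3],
    [0.4,0.58,0.3]
  ],
  "twist": [
    [0,0,0],
    [0,0,0],
    [0,0,0],
    [0,0,0],
    [0,0,0],
    [0,0,0],
    [0,0,0]
  ],
  "grip": [-1,-1,-1,-1,-1,-1,-1]
}}

```text
t: 9.22
tcp_pos: [0.2419, -0.4998, 0.3122]
orientation: [-180.0, -0.1, 24.9]
contact_force: [-0.5, -0.6, 0.8]
width: 0.998
gripper_force: 0.0
```

Run:
```python
from h import *
s=log(); print(s["joint_positions"].round(1),s["tcp_pos"].round(3))
L=[json.loads(l) for l in open("log.txt")]
A=[];y=[]
for q,p,_ in L:
    R=Rn.identity();row=[np.eye(3)[:,2:]]
    for i,v in enumerate(q):
        R=R*Rn.from_euler('z' if i%2==0 else 'y',(-1 if i%2==0 else 1)*v,degrees=True); row.append(R.as_matrix())
    A.append(np.hstack(row)); y.append(p)
A=np.vstack(A);y=np.hstack(y)
pr=np.zeros(22);pr[0]=.36;pr[9]=.41;pr[15]=.39;pr[21]=.25
for lam in (1e-2,1e-3):
    x=pr+np.linalg.solve(A.T@A+lam*np.eye(22),A.T@(y-A@pr)); print(len(L),lam,np.abs(A@x-y).max().round(4)); print(x[0].round(3)); print(x[1:].reshape(7,3).round(3))
```

```text
[ 88.5  43.1 -60.5  80.1  37.3  78.1 -37.8] [ 0.242 -0.5    0.312]
7 0.01 0.0013
0.341
[[-0.001 -0.008 -0.019]
 [ 0.006 -0.008  0.049]
 [-0.009 -0.01   0.459]
 [-0.012 -0.01  -0.044]
 [ 0.01   0.     0.346]
 [-0.003  0.     0.027]
 [ 0.001  0.003  0.277]]
7 0.001 0.0002
0.337
[[-0.001 -0.005 -0.023]
 [ 0.001 -0.005  0.054]
 [-0.002 -0.01   0.464]
 [-0.002 -0.01  -0.049]
 [ 0.002 -0.     0.341]
 [-0.001 -0.     0.029]
 [ 0.     0.     0.279]]
```

```bash
cat > k.py <<'E'
from h import *
LO=np.array([-155.06,-18.47,-90,0,-83.41,0,-161.91]);HI=np.array([155.06,123.98,86.84,140.48,263.41,116,161.91])
def chain(q):
    C=[];R=Rn.identity()
    for i,v in enumerate(q):
        R=R*Rn.from_euler('z' if i%2==0 else 'y',(-1 if i%2==0 else 1)*v,degrees=True); C.append(R.as_matrix())
    return C
def FK(q,x):
    h,a,b,c,y1,y3,x3=x; C=chain(q)
    return np.array([0,0,h])+C[1]@[0,y1,0]+C[2]@[0,0,a]+C[3]@[x3,y3,0]+C[4]@[0,0,b]+C[6]@[0,0,c],Rn.from_matrix(C[6])*Rn.from_euler('z',90,degrees=True)
def fitx():
    L=[json.loads(l) for l in open("log.txt")]
    f=lambda x:np.hstack([FK(q,x)[0]-p for q,p,_ in L])
    r=least_squares(f,[.314,.518,.292,.308,-.01,-.02,0]); return r.x,np.abs(r.fun).max()
def IK(q0,pos,R,x,mid=None,w=1e-3,lim=3):
    """local solve from q0, staying near mid"""
    mid=q0 if mid is None else mid
    def f(q):
        p,Rq=FK(q,x); return np.hstack([(p-pos)*10,(Rq.inv()*R).as_rotvec()*3,w*(q-mid)/57.3])
    r=least_squares(f,np.clip(q0,LO+lim+.1,HI-lim-.1),bounds=(LO+lim,HI-lim)); p,Rq=FK(r.x,x)
    return r.x,np.linalg.norm(p-pos),(Rq.inv()*R).magnitude()*57.3
E
python3 - <<'E'
from k import *
x,e=fitx(); print(x.round(4),e); np.save("x.npy",x)
flip=Rn.from_euler('z',180,degrees=True)
for tilt in (30,45):
  R=tool(-3.5,tilt);z=R.as_matrix()[:,2];u=np.array([np.cos(.061),-np.sin(.061),0])
  for nm,T in (("pre",np.array([.6375,.2255,.045])-.1*z),("hand",np.array([.6375,.2255,.045])+.019*z),("out",np.array([.6375,.2255,.045])+.019*z-.125*u),("key",np.array([.61,.2255,.05])+.019*z)):
    rng=np.random.default_rng(0);S=[]
    for RR in (R,R*flip):
      for _ in range(25):
        q0=rng.uniform(LO+10,HI-10); q,ep,er=IK(q0,T,RR,x,w=1e-6)
        if ep<1e-3 and er<.5: S.append((np.min(np.minimum(q-LO,HI-q)),q.round(0)))
    S.sort(key=lambda t:-t[0]); print(tilt,nm,len(S)); [print("  ",round(m),q.tolist()) for m,q in S[:4]]
E
```

```text
[ 3.124e-01  5.207e-01  2.901e-01  3.085e-01 -1.010e-02 -2.190e-02
 -2.000e-04] 0.00014151211735025093
30 pre 29
   31 [-15.0, 50.0, -31.0, 110.0, 96.0, 40.0, -32.0]
   31 [-18.0, 49.0, -26.0, 110.0, 95.0, 36.0, -33.0]
   31 [-21.0, 48.0, -21.0, 110.0, 95.0, 33.0, -34.0]
   31 [-22.0, 48.0, -20.0, 110.0, 95.0, 32.0, -34.0]
30 hand 31
   40 [-5.0, 69.0, -49.0, 100.0, 107.0, 56.0, -26.0]
   40 [-6.0, 68.0, -47.0, 100.0, 107.0, 54.0, -27.0]
   37 [-15.0, 62.0, -26.0, 101.0, 106.0, 37.0, -36.0]
   29 [-21.0, 61.0, -16.0, 101.0, 107.0, 29.0, -41.0]
30 out 29
   19 [-5.0, 74.0, -66.0, 121.0, 112.0, 81.0, -44.0]
   19 [-7.0, 72.0, -61.0, 121.0, 113.0, 77.0, -46.0]
   19 [-7.0, 72.0, -61.0, 121.0, 113.0, 77.0, -46.0]
   19 [-22.0, 61.0, -29.0, 122.0, 120.0, 49.0, 116.0]
30 key 31
   35 [-7.0, 66.0, -46.0, 105.0, 109.0, 55.0, -33.0]
   35 [-8.0, 65.0, -44.0, 105.0, 108.0, 53.0, -34.0]
   35 [-18.0, 60.0, -24.0, 106.0, 110.0, 37.0, -44.0]
   30 [-22.0, 59.0, -16.0, 106.0, 112.0, 30.0, -49.0]
45 pre 32
   16 [-10.0, 64.0, -56.0, 124.0, 118.0, 81.0, -53.0]
   16 [-12.0, 63.0, -53.0, 124.0, 118.0, 79.0, -55.0]
   16 [-12.0, 62.0, -52.0, 124.0, 119.0, 79.0, -55.0]
   16 [-19.0, 57.0, -36.0, 125.0, 121.0, 66.0, -64.0]
45 hand 32
   30 [-7.0, 73.0, -49.0, 110.0, 128.0, 73.0, -46.0]
   30 [-9.0, 72.0, -46.0, 110.0, 128.0, 71.0, -48.0]
   30 [-17.0, 67.0, -29.0, 110.0, 130.0, 59.0, -60.0]
   30 [-17.0, 67.0, -29.0, 110.0, 130.0, 59.0, 120.0]
45 out 32
   11 [-15.0, 76.0, -54.0, 130.0, 125.0, 93.0, -65.0]
   11 [-20.0, 72.0, -43.0, 130.0, 126.0, 85.0, -72.0]
   10 [-32.0, 66.0, -21.0, 130.0, 132.0, 69.0, 93.0]
   10 [-33.0, 66.0, -19.0, 130.0, 133.0, 68.0, -89.0]
45 key 32
   26 [-5.0, 76.0, -57.0, 115.0, 128.0, 83.0, -44.0]
   25 [-8.0, 72.0, -50.0, 115.0, 128.0, 77.0, -50.0]
   25 [-9.0, 72.0, -49.0, 115.0, 128.0, 76.0, -50.0]
   25 [-13.0, 69.0, -39.0, 115.0, 129.0, 69.0, -57.0]
```

```bash
cat >> k.py <<'E'
FL=Rn.from_euler('z',180,degrees=True)
def relrows(P,p0,R0):
    for p,R in P: print(((R0.inv().apply(p-p0)/.3).round(3)).tolist(),((R0.inv()*R).as_rotvec()/np.pi).round(3).tolist())
E
python3 - <<'E'
from k import *
x=np.load("x.npy"); s=arm.sense(); q0=s["joint_positions"]
R=tool(-3.5,35);z=R.as_matrix()[:,2];H=np.array([.6375,.2255,.045])
best=None
for RR in (R,R*FL):
    for seed in ([-15,50,-31,110,100,45,-32],[-15,60,-45,115,110,60,-40],[-15,60,-45,115,110,60,120],q0):
        q,ep,er=IK(np.array(seed,float),H-.1*z,RR,x,mid=q0,w=1e-3)
        print(q.round(0),round(ep,4),round(er,2),np.abs(q-q0).max().round(0))
        if ep<2e-3 and (best is None or np.abs(q-q0).max()<best[0]): best=(np.abs(q-q0).max(),q)
q1=best[1]; P=[FK(q0+(q1-q0)*k/16,x) for k in range(1,17)]
p0,R0=FK(q0,x)
for k in range(16): print(k,P[k][0].round(3),P[k][1].as_euler('xyz',degrees=True).round(0))
relrows(P[:6],p0,R0); print("2nd"); relrows(P[6:11],*P[5]); print('3rd'); relrows(P[11:],*P[10])
np.save("q1.npy",q1)
E
```

```text
[ -8.  57. -51. 115. 106.  61. 141.] 0.0 0.0 179.0
[ -8.  57. -51. 115. 106.  61. 141.] 0.0 0.0 179.0
[ -8.  57. -51. 115. 106.  61. 141.] 0.0 0.0 179.0
[ -49.   51.   26.  108.   29.    3. -159.] 0.016 5.79 137.0
[ -2.  64. -69. 115. 106.  78. -33.] 0.0 0.0 90.0
[ -2.  64. -69. 115. 106.  78. -33.] 0.0 0.0 90.0
[ -2.  64. -69. 115. 106.  78. -33.] 0.0 0.0 90.0
[ -2.  64. -69. 115. 106.  78. -33.] 0.0 0.0 90.0
0 [ 0.278 -0.481  0.294] [-180.    3.   33.]
1 [ 0.314 -0.46   0.277] [-180.    6.   42.]
2 [ 0.35  -0.437  0.261] [-180.    9.   51.]
3 [ 0.385 -0.41   0.246] [-180.   12.   60.]
4 [ 0.421 -0.38   0.232] [-179.   15.   70.]
5 [ 0.455 -0.346  0.22 ] [-179.   17.   79.]
6 [ 0.488 -0.308  0.207] [-179.   19.   88.]
7 [ 0.52  -0.264  0.196] [-179.   22.   98.]
8 [ 0.548 -0.216  0.185] [-179.   24.  108.]
9 [ 0.572 -0.163  0.175] [-178.   26.  118.]
10 [ 0.591 -0.106  0.166] [-178.   27.  128.]
11 [ 0.605 -0.044  0.157] [-178.   29.  137.]
12 [0.611 0.022 0.148] [-179.   31.  147.]
13 [0.61 0.09 0.14] [-179.   32.  157.]
14 [0.6   0.159 0.133] [-179.   34.  167.]
15 [0.58  0.229 0.127] [-180.   35.  176.]
[0.134, -0.005, 0.061] [-0.001, -0.018, -0.048]
[0.272, -0.018, 0.118] [-0.005, -0.035, -0.096]
[0.413, -0.038, 0.171] [-0.01, -0.051, -0.146]
[0.558, -0.068, 0.221] [-0.018, -0.066, -0.196]
[0.707, -0.11, 0.267] [-0.028, -0.079, -0.246]
[0.86, -0.164, 0.31] [-0.041, -0.091, -0.297]
2nd
[0.153, 0.084, -0.006] [-0.015, -0.014, -0.05]
[0.318, 0.158, -0.018] [-0.033, -0.027, -0.1]
[0.497, 0.219, -0.036] [-0.053, -0.038, -0.15]
[0.687, 0.264, -0.06] [-0.074, -0.049, -0.2]
[0.889, 0.29, -0.09] [-0.098, -0.058, -0.249]
3rd
[0.135, 0.16, -0.04] [-0.026, -0.011, -0.048]
[0.29, 0.308, -0.093] [-0.054, -0.02, -0.095]
[0.465, 0.441, -0.158] [-0.084, -0.029, -0.142]
[0.657, 0.553, -0.233] [-0.116, -0.037, -0.188]
[0.866, 0.641, -0.319] [-0.149, -0.043, -0.233]
```

Run:
```python
from k import *
x=np.load("x.npy"); s=arm.sense(); q0=s["joint_positions"]; q1=np.load("q1.npy")
P=[]
for k in range(1,17):
    p,R=FK(q0+(q1-q0)*k/16,x); b=np.sin(np.pi*k/16); p=p+np.array([-.07*b,0,0]); p[2]=.29 if k<14 else [.26,.21,.15][k-14]; P.append((p,R))
q=q0
for p,R in P:
    qn,ep,er=IK(q,p,R,x,mid=q,w=1e-2); print(p.round(3),qn.round(0),round(ep,3),round(er,1),np.abs(qn-q).max().round(1)); q=qn
p0,R0=FK(q0,x)
relrows(P[:7],p0,R0); print("2nd"); relrows(P[7:12],*P[6]); print('3rd'); relrows(P[12:],*P[11])
import pickle; pickle.dump([(p,R.as_quat()) for p,R in P],open("P.pkl","wb"))
```

```text
[ 0.264 -0.481  0.29 ] [ 84.  44. -61.  84.  41.  77. -37.] 0.0 0.0 4.1
[ 0.287 -0.46   0.29 ] [ 80.  43. -61.  86.  44.  77. -35.] 0.0 0.0 4.1
[ 0.311 -0.437  0.29 ] [ 76.  43. -62.  89.  47.  77. -33.] 0.0 0.0 4.2
[ 0.336 -0.41   0.29 ] [ 72.  42. -63.  92.  50.  77. -32.] 0.0 0.0 4.4
[ 0.362 -0.38   0.29 ] [ 67.  41. -64.  95.  53.  77. -31.] 0.0 0.0 4.7
[ 0.391 -0.346  0.29 ] [ 62.  41. -65.  98.  55.  77. -30.] 0.0 0.0 5.1
[ 0.42  -0.308  0.29 ] [ 56.  41. -66. 100.  58.  77. -29.] 0.0 0.0 5.5
[ 0.45  -0.264  0.29 ] [ 50.  41. -67. 102.  61.  77. -29.] 0.0 0.0 5.9
[ 0.479 -0.216  0.29 ] [ 44.  41. -68. 104.  64.  77. -28.] 0.0 0.0 6.2
[ 0.507 -0.163  0.29 ] [ 38.  41. -69. 105.  67.  77. -28.] 0.0 0.0 6.5
[ 0.533 -0.106  0.29 ] [ 31.  42. -70. 106.  70.  77. -26.] 0.0 0.0 6.5
[ 0.555 -0.044  0.29 ] [ 25.  43. -71. 106.  73.  77. -25.] 0.0 0.0 6.4
[0.572 0.022 0.29 ] [ 19.  44. -72. 106.  76.  77. -23.] 0.0 0.0 6.2
[0.583 0.09  0.26 ] [ 12.  48. -71. 108.  83.  76. -24.] 0.0 0.0 6.8
[0.586 0.159 0.21 ] [  5.  54. -70. 111.  93.  75. -28.] 0.0 0.0 9.4
[0.58  0.229 0.15 ] [ -2.  61. -68. 114. 104.  75. -31.] 0.0 0.0 11.0
[0.093, -0.024, 0.074] [-0.001, -0.018, -0.048]
[0.191, -0.055, 0.074] [-0.005, -0.035, -0.096]
[0.296, -0.093, 0.074] [-0.01, -0.051, -0.146]
[0.409, -0.138, 0.074] [-0.018, -0.066, -0.196]
[0.532, -0.191, 0.074] [-0.028, -0.079, -0.246]
[0.665, -0.255, 0.075] [-0.041, -0.091, -0.297]
[0.807, -0.331, 0.075] [-0.055, -0.1, -0.349]
2nd
[0.138, 0.095, -0.051] [-0.018, -0.013, -0.05]
[0.292, 0.188, -0.106] [-0.037, -0.025, -0.1]
[0.461, 0.276, -0.168] [-0.059, -0.036, -0.149]
[0.645, 0.356, -0.234] [-0.083, -0.046, -0.198]
[0.841, 0.423, -0.304] [-0.109, -0.055, -0.247]
3rd
[0.093, 0.198, -0.057] [-0.028, -0.01, -0.047]
[0.253, 0.389, -0.036] [-0.058, -0.019, -0.094]
[0.464, 0.568, 0.033] [-0.09, -0.027, -0.139]
[0.711, 0.729, 0.121] [-0.123, -0.035, -0.184]
```

Smooth. Executing call 1, then 2, checking joints between.

Call:
{"name": "apply_moves", "arguments": {
  "delta_pos": [
    [0.093,-0.024,0.074],
    [0.191,-0.055,0.074],
    [0.296,-0.093,0.074],
    [0.409,-0.138,0.074],
    [0.532,-0.191,0.074],
    [0.665,-0.255,0.075],
    [0.807,-0.331,0.075],
    [0.807,-0.331,0.075]
  ],
  "twist": [
    [-0.001,-0.018,-0.048],
    [-0.005,-0.035,-0.096],
    [-0.01,-0.051,-0.146],
    [-0.018,-0.066,-0.196],
    [-0.028,-0.079,-0.246],
    [-0.041,-0.091,-0.297],
    [-0.055,-0.1,-0.349],
    [-0.055,-0.1,-0.349]
  ],
  "grip": [-1,-1,-1,-1,-1,-1,-1,-1]
}}

```text
t: 10.22
tcp_pos: [0.4204, -0.3043, 0.293]
orientation: [-179.2, 19.6, 88.9]
contact_force: [-0.2, -0.7, -0.5]
width: 1.002
gripper_force: 0.0
```

Call:
{"name": "apply_moves", "arguments": {
  "delta_pos": [
    [0.138,0.095,-0.051],
    [0.292,0.188,-0.106],
    [0.461,0.276,-0.168],
    [0.645,0.356,-0.234],
    [0.841,0.423,-0.304],
    [0.841,0.423,-0.304]
  ],
  "twist": [
    [-0.018,-0.013,-0.05],
    [-0.037,-0.025,-0.1],
    [-0.059,-0.036,-0.149],
    [-0.083,-0.046,-0.198],
    [-0.109,-0.055,-0.247],
    [-0.109,-0.055,-0.247]
  ],
  "grip": [-1,-1,-1,-1,-1,-1]
}}

```text
t: 10.98
tcp_pos: [0.5545, -0.0405, 0.2919]
orientation: [-178.5, 29.1, 137.8]
contact_force: [-0.1, -0.4, -0.6]
width: 1.0
gripper_force: 0.0
```

Run:
```python
from k import *
s=log();x=np.load("x.npy");q=s["joint_positions"];print(q.round(1))
c=cam(arm.snapshot("wrist"),s)
R=tool(-3.5,35)*FL;z=R.as_matrix()[:,2];H=np.array([.6375,.2255,.045])
rows([([.583,.1,.25],R),(H-.1*z,R)])
for T in ([.583,.1,.25],H-.1*z,H+.019*z,H+.019*z-.125*np.array([.998,-.061,0])): q,ep,er=IK(q,T,R,x,w=1e-2);print(q.round(0),round(ep,3),round(er,1))
```

```text
[ 24.5  42.6 -70.9 106.1  73.2  76.9 -24.8]
t 11.03 at [ 0.5543 -0.0422  0.2917] [-178.49   29.14  137.52] F [-0.8 -0.1  0.2] w 1.001 gf 0.0
d [0.2859, 0.414, -0.0111] w [-0.1232, -0.0337, -0.1833]
d [0.7452, 0.7305, 0.1943] w [-0.1232, -0.0337, -0.1833]
[ 19.  49. -76. 117.  95.  67. -15.] 0.0 0.0
[ -2.  64. -69. 115. 106.  78. -33.] 0.0 0.0
[ -1.  75. -63. 104. 117.  72. -27.] 0.0 0.0
[ -7.  76. -64. 125. 117.  87. -50.] 0.0 0.0
```

Call:
{"name": "apply_moves", "arguments": {
  "delta_pos": [
    [0.1,0.2,-0.03],
    [0.286,0.414,-0.011],
    [0.286,0.414,-0.011],
    [0.45,0.55,0.06],
    [0.6,0.65,0.13],
    [0.745,0.73,0.194],
    [0.745,0.73,0.194],
    [0.745,0.73,0.194]
  ],
  "twist": [
    [-0.03,-0.01,-0.05],
    [-0.062,-0.017,-0.092],
    [-0.08,-0.02,-0.12],
    [-0.1,-0.028,-0.15],
    [-0.1232,-0.0337,-0.1833],
    [-0.1232,-0.0337,-0.1833],
    [-0.1232,-0.0337,-0.1833],
    [-0.1232,-0.0337,-0.1833]
  ],
  "grip": [-1,-1,-1,-1,-1,-1,-1,-1]
}}

```text
t: 12.02
tcp_pos: [0.581, 0.2263, 0.1269]
orientation: [-180.0, 35.0, 176.3]
contact_force: [0.6, -0.4, 0.1]
width: 0.999
gripper_force: 0.0
```

Run:
```python
from k import *
s=log();x=np.load("x.npy");q=s["joint_positions"];print(q.round(1))
p=arm.snapshot("wrist");c=cam(p,s);cv2.imwrite("pics/w3.png",p["color"])
R=tool(-3.5,35)*FL;z=R.as_matrix()[:,2];H=np.array([.6375,.2255,.045])
print(proj(c,H+[[-.007,0,.019],[-.007,0,0],[-.007,0,-.033]]).round(1))
for d in arm.outline_of(p,"green_handle")[:2]: print(d["p"],d["location"],cv2.minAreaRect(hull_pts(d["region"])[:,::-1].astype(np.float32)))
rows([(H+.019*z,R),(H+.019*z-.126*np.array([.998,-.061,0]),R)])
```

```text
[ -2.4  63.  -65.6 114.9 106.3  74.7 -34. ]
[[226.7 282.6]
 [206.7 282.4]
 [176.1 282.1]]
0.8 [237.9, 284.0] ((285.6408996582031, 225.34361267089844), (92.78103637695312, 202.0269775390625), 89.5060806274414)
t 12.12 at [0.5812 0.2265 0.1272] [179.99  35.02 176.31] F [0.5 0.6 0.1] w 0.998 gf 0.0
d [0.0038, 0.0089, 0.3955] w [-0.0005, 0.0001, -0.0009]
d [0.3477, 0.0076, 0.1544] w [-0.0005, 0.0001, -0.0009]
```

View pics/w3.png

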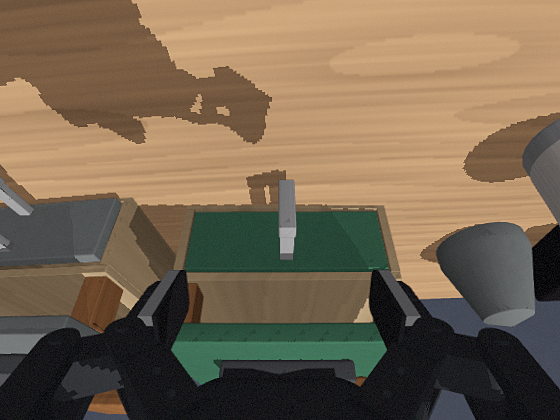

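The wrist view is inverted (right = +y). The handle bar is at col ~287, rows 180-228, about 2 mm to +y of the prediction. I'll shift by that, then grasp.

Call:
{"name": "apply_moves", "arguments": {
  "delta_pos": [
    [0.004,0.016,0.15],
    [0.004,0.016,0.3],
    [0.004,0.016,0.395],
    [0.004,0.016,0.395],
    [0.004,0.016,0.395],
    [0.004,0.016,0.395],
    [0.004,0.016,0.395],
    [0.004,0.016,0.395],
    [0.004,0.016,0.395],
    [0.004,0.016,0.395]
  ],
  "twist": [
    [0,0,0],
    [0,0,0],
    [0,0,0],
    [0,0,0],
    [0,0,0],
    [0,0,0],
    [0,0,0],
    [0,0,0],
    [0,0,0],
    [0,0,0]
  ],
  "grip": [-1,-1,-1,-1,1,1,1,1,1,1],
  "squeeze": 60
}}

```text
t: 13.38
tcp_pos: [0.6472, 0.2286, 0.0286]
orientation: [-179.9, 35.0, 176.5]
contact_force: [-8.6, -6.6, 10.6]
width: 0.15
gripper_force: 60.0
```

Run:
```python
from k import *
s=arm.sense();R=Rn.from_euler('xyz',s["orientation"],degrees=True);u=np.array([.998,-.061,0])
rows([(s["tcp_pos"]-.06*u,R),(s["tcp_pos"]-.128*u,R)])
```

```text
t 13.38 at [0.6472 0.2286 0.0286] [-179.94   34.95  176.51] F [-8.6 -6.6 10.6] w 0.15 gf 59.99667227268219
d [0.1639, -0.0001, -0.1146] w [0.0, 0.0, 0.0]
d [0.3497, -0.0002, -0.2444] w [0.0, 0.0, 0.0]
```

Call:
{"name": "apply_moves", "arguments": {
  "delta_pos": [
    [0.04,0,-0.029],
    [0.082,0,-0.057],
    [0.123,0,-0.086],
    [0.164,0,-0.115],
    [0.205,0,-0.143],
    [0.246,0,-0.172],
    [0.287,0,-0.201],
    [0.328,0,-0.229],
    [0.35,0,-0.244],
    [0.35,0,-0.244],
    [0.35,0,-0.244]
  ],
  "twist": [
    [0,0,0],
    [0,0,0],
    [0,0,0],
    [0,0,0],
    [0,0,0],
    [0,0,0],
    [0,0,0],
    [0,0,0],
    [0,0,0],
    [0,0,0],
    [0,0,0]
  ],
  "grip": [1,1,1,1,1,1,1,1,1,1,1]
}}

```text
t: 14.75
tcp_pos: [0.5211, 0.236, 0.0288]
orientation: [-180.0, 35.2, 176.4]
contact_force: [13.5, -3.3, 0.9]
width: 0.15
gripper_force: 64.3
```

Run:
```python
from k import *
s=log();print(s["joint_positions"].round(1))
R=Rn.from_euler('xyz',s["orientation"],degrees=True);z=R.as_matrix()[:,2]
rows([(s["tcp_pos"]-.10*z,R),(s["tcp_pos"]-.2*z+[0,0,0.03],R)])
```

```text
[ -9.   74.7 -62.2 124.7 117.   85.3 -52.1]
t 14.75 at [0.5211 0.236  0.0288] [-179.95   35.16  176.37] F [13.5 -3.3  0.9] w 0.15 gf 64.32177543640137
d [-0.0, 0.0, -0.3333] w [0.0, 0.0, 0.0]
d [-0.0576, -0.0001, -0.7484] w [0.0, 0.0, 0.0]
```

Run:
```python
from k import *
s=arm.sense();x=np.load("x.npy");q=s["joint_positions"]
R=tool(-3.5,35)*FL;R2=tool(-3.5,30)*FL;z=R.as_matrix()[:,2];p=s["tcp_pos"]
W=[(p-.08*z,R),(p-.1*z+[.0,0,.05],R),(p+[0,-.0,.2],R2),(p+[0.04,0,.23],R2)]
for P,RR in W: q,ep,er=IK(q,P,RR,x,w=1e-2);print(np.round(P,3),q.round(0),round(ep,3),round(er,1))
rows(W)
```

```text
[0.475 0.239 0.094] [-12.  66. -67. 131. 107.  86. -58.] 0.0 0.0
[0.464 0.24  0.161] [-11.  58. -72. 131.  98.  84. -53.] 0.0 0.0
[0.521 0.236 0.229] [  0.  53. -79. 114.  87.  79. -26.] 0.0 0.0
[0.561 0.236 0.259] [  2.  53. -80. 105.  85.  79. -15.] 0.0 0.0
t 14.75 at [0.5211 0.236  0.0288] [-179.95   35.16  176.37] F [13.5 -3.3  0.9] w 0.15 gf 64.32177543640137
d [-0.0007, -0.0006, -0.2667] w [-0.0007, 0.0009, -0.0006]
d [-0.0969, -0.0008, -0.4696] w [-0.0007, 0.0009, -0.0006]
d [-0.3839, -0.0004, -0.545] w [-0.0007, 0.0287, -0.0006]
d [-0.5503, 0.008, -0.5502] w [-0.0007, 0.0287, -0.0006]
```

Call:
{"name": "apply_moves", "arguments": {
  "delta_pos": [
    [0,0,0],
    [0,0,0],
    [0,0,0],
    [0,0,0],
    [0,0,-0.08],
    [0,0,-0.267],
    [0,0,-0.267],
    [-0.097,0,-0.47],
    [-0.24,0,-0.51],
    [-0.384,0,-0.545],
    [-0.384,0,-0.545],
    [-0.384,0,-0.545]
  ],
  "twist": [
    [0,0,0],
    [0,0,0],
    [0,0,0],
    [0,0,0],
    [0,0,0],
    [0,0,0],
    [0,0,0],
    [0,0,0],
    [0,0.029,0],
    [0,0.029,0],
    [0,0.029,0],
    [0,0.029,0]
  ],
  "grip": [-1,-1,-1,-1,-1,-1,-1,-1,-1,-1,-1,-1]
}}

```text
t: 16.25
tcp_pos: [0.5202, 0.2363, 0.2272]
orientation: [-180.0, 29.7, 176.5]
contact_force: [0.1, 0.2, 0.5]
width: 1.002
gripper_force: 0.0
```

Run:
```python
from k import *
s=log();print(s["t"],s["joint_positions"].round(1),s["tcp_pos"].round(3),s["orientation"].round(1))
p=arm.snapshot("wrist");c=cam(p,s);cv2.imwrite("pics/w4.png",p["color"])
np.savez("w4.npz",K=c[0],D=c[1],o=c[2],R=c[3])
for n in("key","green_handle","green_drawer"):
  for d in arm.outline_of(p,n)[:2]: print(n,d["p"],d["location"],cv2.minAreaRect(hull_pts(d["region"])[:,::-1].astype(np.float32)))
t=arm.snapshot("top");cv2.imwrite("pics/t4.png",t["color"])
```

```text
16.25 [ -0.6  51.8 -75.9 113.9  86.8  75.6 -25.9] [0.52  0.236 0.227] [-180.    29.7  176.5]
key 0.87 [185.8, 276.8] ((274.5, 185.0), (48.0, 25.0), 90.0)
green_handle 0.9 [161.6, 277.9] ((278.4999694824219, 152.99996948242188), (190.99996948242188, 165.99996948242188), -0.0)
green_drawer 0.66 [159.7, 279.8] ((277.9972229003906, 153.76312255859375), (190.04209899902344, 165.6223907470703), 0.6030911803245544)
green_drawer 0.56 [242.2, 280.2] ((279.0, 219.5), (299.0, 190.0), 90.0)
```

View pics/w4.png

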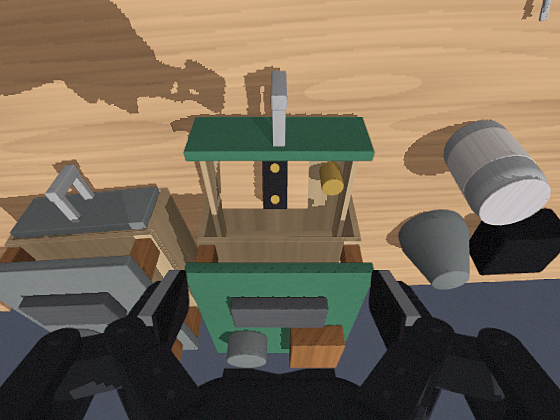

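The wrist view shows the open drawer. The key's top face spans cols 262-287, with its brass dots at about (168,275) and (199,276), and the post is at (178,331). I'll triangulate the dots from a second, closer view.

```bash
cat >> k.py <<'E'
def dots(im,c,box):
    r0,r1,c0,c1=box; hsv=cv2.cvtColor(im,cv2.COLOR_BGR2HSV)[r0:r1,c0:c1]
    m=cv2.inRange(hsv,(15,90,90),(35,255,255)); k,l,st,ce=cv2.connectedComponentsWithStats(m)
    return [(ce[i][::-1]+[r0,c0]).round(1).tolist()+[int(st[i,4])] for i in range(1,k) if st[i,4]>4]
U=np.array([np.cos(np.radians(-3.5)),np.sin(np.radians(-3.5)),0]);V=np.array([-U[1],U[0],0]);O=np.array([.6824,.2227,0])
def own(P): d=np.atleast_2d(P)-O; return np.c_[d@U,d@V,d[:,2]]
E
python3 - <<'E'
from k import *
w=np.load("w4.npz");c=(w["K"],w["D"],w["o"],w["R"]);im=cv2.imread("pics/w4.png")
D=dots(im,c,(155,215,255,295));print(D)
for d in D:
    P=unproj(c,d[:2],.055); print(P.round(4),own(P).round(4))
print("handle top",own(unproj(c,[97,279],.064)).round(4), "post", own(unproj(c,[186,333],.046)).round(4))
s=arm.sense();x=np.load("x.npy");q=s["joint_positions"]
R=tool(-3.5,30)*FL;z=R.as_matrix()[:,2]
K=O-.085*U-.003*V+[0,0,.05]
W=[(K-.09*z,R),(K+.019*z,R)]
for P,RR in W: q,ep,er=IK(q,P,RR,x,w=1e-2);print(np.round(P,3),q.round(0),round(ep,3),round(er,1))
rows(W)
E
```

```text
[[195.6, 281.4, 638], [166.8, 257.7, 24], [167.5, 274.5, 77], [183.0, 258.4, 94], [199.1, 274.8, 66]]
[[0.6347 0.2318 0.055 ]] [[-0.0481  0.0061  0.055 ]]
[[0.5911 0.2095 0.055 ]] [[-0.0903 -0.0188  0.055 ]]
[[0.5932 0.2269 0.055 ]] [[-0.0893 -0.0013  0.055 ]]
[[0.6138 0.2077 0.055 ]] [[-0.0675 -0.0192  0.055 ]]
[[0.6399 0.2239 0.055 ]] [[-0.0425 -0.0014  0.055 ]]
handle top [[-0.1726  0.0034  0.064 ]] post [[-0.0546  0.0653  0.046 ]]
[0.552 0.228 0.128] [ -1.  63. -70. 115. 100.  76. -31.] 0.0 0.0
[0.607 0.224 0.034] [ -0.  74. -64. 108. 111.  73. -28.] 0.0 0.0
t 16.5 at [0.5199 0.237  0.2273] [-179.98   29.67  176.57] F [-0.1  0.4 -1.3] w 1.0 gf 0.0
d [0.0683, -0.0246, 0.3424] w [0.0001, -0.0019, 0.0003]
d [0.0662, -0.0247, 0.7057] w [0.0001, -0.0019, 0.0003]
```

Call:
{"name": "apply_moves", "arguments": {
  "delta_pos": [
    [0.03,-0.01,0.12],
    [0.068,-0.02,0.25],
    [0.068,-0.02,0.342],
    [0.068,-0.02,0.342],
    [0.068,-0.02,0.342]
  ],
  "twist": [
    [0,-0.002,0],
    [0,-0.002,0],
    [0,-0.002,0],
    [0,-0.002,0],
    [0,-0.002,0]
  ],
  "grip": [-0.3,-0.3,-0.3,-0.3,-0.3]
}}

```text
t: 17.12
tcp_pos: [0.5526, 0.2293, 0.1297]
orientation: [179.9, 30.1, 176.5]
contact_force: [0.5, 0.3, 0.6]
width: 0.65
gripper_force: 0.0
```

Run:
```python
from k import *
s=log();p=arm.snapshot("wrist");c=cam(p,s);cv2.imwrite("pics/w5.png",p["color"]);np.savez("w5.npz",K=c[0],D=c[1],o=c[2],R=c[3])
print(s["joint_positions"].round(0),s["width"])
w=np.load("w4.npz");c4=(w["K"],w["D"],w["o"],w["R"])
for z in (.04,.05,.06): print(z,proj(c,unproj(c4,[[167.5,274.5],[199.1,274.8]],z)).round(0).tolist())
print(dots(p["color"],c,(60,300,230,330)))
for d in arm.outline_of(p,"key")[:1]: print(d["p"],d["location"],cv2.minAreaRect(hull_pts(d["region"])[:,::-1].astype(np.float32)))
rows([])
```

```text
[ -1.  63. -70. 115. 100.  75. -31.] 0.6499000299035564
0.04 [[212.0, 279.0], [248.0, 279.0]]
0.05 [[215.0, 279.0], [250.0, 279.0]]
0.06 [[217.0, 279.0], [253.0, 279.0]]
[[94.1, 283.8, 5453], [119.4, 268.5, 22], [128.2, 237.6, 5], [133.4, 236.7, 7], [141.6, 242.2, 12], [143.0, 258.5, 8], [142.8, 268.8, 6], [256.8, 278.7, 5173], [214.5, 278.8, 73], [228.6, 260.4, 5], [252.4, 278.8, 115]]
0.7 [234.5, 279.9] ((279.0, 238.0), (52.0, 34.0), 90.0)
t 17.23 at [0.5529 0.2292 0.13  ] [179.94  30.13 176.5 ] F [ 0.5 -0.4  0.1] w 0.652 gf 0.0
```

View pics/w5.png

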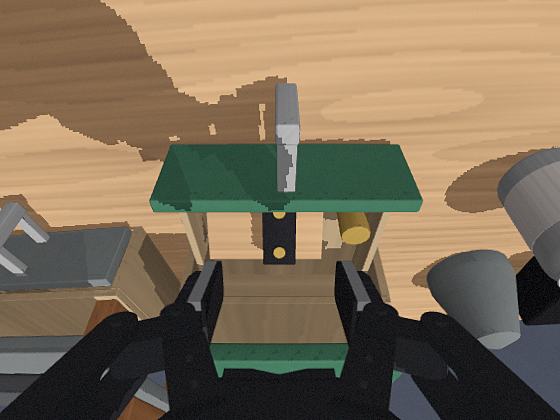

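The closer view shows the rear dot at (252,279), the front dot partly hidden at (214,279), and the post at (235,355), which the fingers clear. Next I solve for the key's position along the slope.

Run:
```python
from k import *
def ld(n): w=np.load(n);return (w["K"],w["D"],w["o"],w["R"])
c4,c5=ld("w4.npz"),ld("w5.npz")
f=lambda X:np.hstack([proj(c4,X)[0]-[199.1,274.8],proj(c5,X)[0]-[252.4,278.8]])
r=least_squares(f,[.63,.225,.055]);print("rear",r.x.round(4),own(r.x).round(4),r.fun.round(2))
for zr in (.054,.058,.062):
    A=own(unproj(c4,[199.1,274.8],zr))[0]
    g=lambda L:proj(c4,(O+(A[0]-L*.866)*U+A[1]*V+[0,0,A[2]-L*.5]))[0,0]-167.5
    from scipy.optimize import brentq
    L=brentq(g,.01,.07); M=A-L/2*np.array([.866,0,.5]); print(zr,A.round(4),"L",round(L,4),"topcentre own",M.round(4),"underside",(M-.024*np.array([-.5,0,.866])).round(4))
    e=np.array([M[0]+.03*.866,M[1],M[2]+.015]); print("  rear edge rows pred",proj(c4,O+e[0]*U+e[1]*V+[0,0,e[2]]).round(1),proj(c5,O+e[0]*U+e[1]*V+[0,0,e[2]]).round(1))
```

```text
rear [0.6368 0.2239 0.0581] [[-0.0456 -0.0016  0.0581]] [ 0.01 -0.15 -0.01  0.11]
0.054 [-0.0414 -0.0015  0.054 ] L 0.0368 topcentre own [-0.0574 -0.0015  0.0448] underside [-0.0454 -0.0015  0.024 ]
  rear edge rows pred [[208.7 274.8]] [[263.2 279. ]]
0.058 [-0.0455 -0.0014  0.058 ] L 0.0362 topcentre own [-0.0612 -0.0014  0.0489] underside [-0.0492 -0.0014  0.0282]
  rear edge rows pred [[209.1 274.8]] [[264.8 279.1]]
0.062 [-0.0495 -0.0013  0.062 ] L 0.0356 topcentre own [-0.065  -0.0013  0.0531] underside [-0.053  -0.0013  0.0323]
  rear edge rows pred [[209.5 274.8]] [[266.6 279.2]]
```

Run:
```python
from k import *
R=tool(-3.5,30)*FL;z=R.as_matrix()[:,2]
T=O-.0552*U-.0014*V+[0,0,.0386]
s=arm.sense();q=s["joint_positions"];x=np.load("x.npy")
W=[(T-.07*z,R),(T,R),(T-.09*z,R),(T-.09*z+[0,0,.12],R),]
for P,RR in W: q,ep,er=IK(q,P,RR,x,w=1e-2);print(np.round(P,3),q.round(0),round(ep,3),round(er,1))
rows(W)
```

```text
[0.592 0.227 0.099] [ -0.  66. -67. 109. 103.  73. -26.] 0.0 0.0
[0.627 0.225 0.039] [ -0.  73. -64. 104. 110.  70. -24.] 0.0 0.0
[0.582 0.227 0.117] [ -0.  64. -68. 111. 101.  73. -27.] 0.0 0.0
[0.582 0.227 0.237] [  3.  54. -75. 104.  87.  75. -14.] 0.0 0.0
t 17.23 at [0.5529 0.2292 0.13  ] [179.94  30.13 176.5 ] F [ 0.5 -0.4  0.1] w 0.652 gf 0.0
d [-0.0623, -0.0002, 0.1546] w [0.0003, 0.0007, 0.0]
d [-0.0618, -0.0005, 0.388] w [0.0003, 0.0007, 0.0]
d [-0.0625, -0.0001, 0.088] w [0.0003, 0.0007, 0.0]
d [-0.2633, 0.0002, -0.258] w [0.0003, 0.0007, 0.0]
```

Call:
{"name": "apply_moves", "arguments": {
  "delta_pos": [
    [-0.03,0,0.08],
    [-0.062,0,0.155],
    [-0.062,0,0.22],
    [-0.062,0,0.3],
    [-0.062,0,0.36],
    [-0.062,0,0.393],
    [-0.062,0,0.393],
    [-0.062,0,0.393],
    [-0.062,0,0.393],
    [-0.062,0,0.393],
    [-0.062,0,0.393],
    [-0.062,0,0.393]
  ],
  "twist": [
    [0,0.001,0],
    [0,0.001,0],
    [0,0.001,0],
    [0,0.001,0],
    [0,0.001,0],
    [0,0.001,0],
    [0,0.001,0],
    [0,0.001,0],
    [0,0.001,0],
    [0,0.001,0],
    [0,0.001,0],
    [0,0.001,0]
  ],
  "grip": [-0.3,-0.3,-0.3,-0.3,-0.3,-0.3,-0.3,1,1,1,1,1],
  "squeeze": 50
}}

```text
t: 18.73
tcp_pos: [0.6283, 0.2245, 0.0369]
orientation: [180.0, 30.0, 176.5]
contact_force: [-2.3, -0.1, 6.6]
width: 0.312
gripper_force: 49.7
```

Call:
{"name": "apply_moves", "arguments": {
  "delta_pos": [
    [0,0,-0.04],
    [0,0,-0.12],
    [0,0,-0.22],
    [0,0,-0.3],
    [-0.1,0,-0.47],
    [-0.2,0,-0.646],
    [-0.2,0,-0.646],
    [-0.2,0,-0.646]
  ],
  "twist": [
    [0,0,0],
    [0,0,0],
    [0,0,0],
    [0,0,0],
    [0,0,0],
    [0,0,0],
    [0,0,0],
    [0,0,0]
  ],
  "grip": [1,1,1,1,1,1,1,1]
}}

```text
t: 19.73
tcp_pos: [0.5832, 0.2266, 0.2339]
orientation: [-180.0, 29.9, 176.5]
contact_force: [-0.1, -1.1, -0.9]
width: 0.312
gripper_force: 49.8
```

Run:
```python
from k import *
s=log();print(s["t"],s["joint_positions"].round(0),s["tcp_pos"].round(3),s["width"])
w=arm.snapshot("wrist");t=arm.snapshot("top")
# plate edges & stops from top again + wrist masks of key
cv2.imwrite("pics/w6.png",w["color"])
for d in arm.outline_of(w,"key")[:2]: print(d["p"],d["location"],cv2.minAreaRect(hull_pts(d["region"])[:,::-1].astype(np.float32)))
x=np.load("x.npy");q=s["joint_positions"]
PY=-12.1; pc=np.array([.4405,-.295,0])
# key x either way: tool tilt 0, two possible yaws
for yaw,RR in ((PY,tool(PY,0)*FL),(PY+180,tool(PY,0))):
    qq=q
    for k in range(1,9):
        p=s["tcp_pos"]+(np.array([.47,-.33,.2])-s["tcp_pos"])*k/8
        Rt=Rn.from_matrix((tool(-3.5,30)*FL).as_matrix())
        rel=(Rt.inv()*RR).as_rotvec(); Rk=Rt*Rn.from_rotvec(rel*k/8)
        qq,ep,er=IK(qq,p,Rk,x,w=1e-2)
    print(yaw,qq.round(0),ep,er)
```

```text
19.725 [  2.  53. -74. 104.  87.  73. -14.] [0.583 0.227 0.234] 0.3116639640658811
-12.1 [ 64.  62. -82.  87.  62.  85.  58.] 1.3139930058796248e-06 0.0003093412165039638
167.9 [ 31.  39.  -1. 122. 129.   3. 159.] 0.06320496245750634 20.69673842977584
```

Run:
```python
from k import *
s=arm.sense();x=np.load("x.npy");q=s["joint_positions"]
R0=Rn.from_euler('xyz',s["orientation"],degrees=True);p0=s["tcp_pos"];Rg=tool(-12.1,0)*FL
rel=(R0.inv()*Rg).as_rotvec();g=np.array([.42,-.30,.25]);P=[]
for k in range(1,13):
    t=k/12;p=p0+(g-p0)*t+np.array([-.0,0,.02])*np.sin(np.pi*t);P.append((p,R0*Rn.from_rotvec(rel*t)))
    qn,ep,er=IK(q,*P[-1],x,w=1e-2);print(p.round(3),qn.round(0),round(ep,4),np.abs(qn-q).max().round(1));q=qn
relrows(P[:6],p0,R0);print();relrows(P[6:],*P[5])
```

```text
[0.57  0.183 0.24 ] [  8.  52. -76. 107.  84.  72. -11.] 0.0 6.1
[0.556 0.139 0.246] [ 15.  50. -79. 110.  80.  70.  -8.] 0.0 6.4
[0.542 0.095 0.251] [ 22.  49. -81. 111.  77.  69.  -3.] 0.0 6.7
[0.529 0.051 0.256] [ 28.  49. -83. 112.  73.  69.   2.] 0.0 6.8
[0.515 0.007 0.259] [ 35.  49. -86. 112.  70.  69.   8.] 0.0 6.7
[ 0.502 -0.037  0.261] [ 41.  49. -87. 111.  66.  69.  14.] 0.0 6.5
[ 0.488 -0.081  0.262] [ 47.  49. -87. 110.  63.  69.  22.] 0.0 7.3
[ 0.474 -0.124  0.262] [ 53.  49. -87. 108.  60.  71.  29.] 0.0 7.2
[ 0.461 -0.168  0.26 ] [ 58.  50. -87. 106.  58.  73.  36.] 0.0 6.8
[ 0.447 -0.212  0.257] [ 62.  52. -87. 103.  57.  76.  42.] 0.0 6.5
[ 0.434 -0.256  0.254] [ 65.  54. -86.  99.  56.  80.  48.] 0.0 6.4
[ 0.42 -0.3   0.25] [ 68.  55. -85.  94.  56.  84.  55.] 0.0 6.3
[0.021, -0.149, -0.037] [0.001, 0.014, 0.004]
[0.042, -0.298, -0.073] [0.002, 0.028, 0.008]
[0.064, -0.446, -0.107] [0.003, 0.041, 0.012]
[0.088, -0.595, -0.139] [0.004, 0.055, 0.016]
[0.114, -0.744, -0.166] [0.005, 0.069, 0.02]
[0.142, -0.893, -0.191] [0.006, 0.083, 0.023]

[0.023, -0.151, -0.01] [0.001, 0.014, 0.004]
[0.048, -0.302, -0.016] [0.002, 0.028, 0.008]
[0.073, -0.453, -0.018] [0.003, 0.041, 0.012]
[0.099, -0.605, -0.017] [0.004, 0.055, 0.016]
[0.126, -0.756, -0.014] [0.005, 0.069, 0.02]
[0.153, -0.907, -0.01] [0.006, 0.083, 0.023]
```

Call:
{"name": "apply_moves", "arguments": {
  "delta_pos": [
    [0.021,-0.149,-0.037],
    [0.042,-0.298,-0.073],
    [0.064,-0.446,-0.107],
    [0.088,-0.595,-0.139],
    [0.114,-0.744,-0.166],
    [0.142,-0.893,-0.191],
    [0.142,-0.893,-0.191]
  ],
  "twist": [
    [0.001,0.014,0.004],
    [0.002,0.028,0.008],
    [0.003,0.041,0.012],
    [0.004,0.055,0.016],
    [0.005,0.069,0.02],
    [0.006,0.083,0.023],
    [0.006,0.083,0.023]
  ],
  "grip": [1,1,1,1,1,1,1]
}}

```text
t: 20.75
tcp_pos: [0.5012, -0.0396, 0.2615]
orientation: [179.4, 14.8, 171.8]
contact_force: [-0.1, 0.7, -0.7]
width: 0.316
gripper_force: 49.8
```

Call:
{"name": "apply_moves", "arguments": {
  "delta_pos": [
    [0.023,-0.151,-0.01],
    [0.048,-0.302,-0.016],
    [0.073,-0.453,-0.018],
    [0.099,-0.605,-0.017],
    [0.126,-0.756,-0.014],
    [0.153,-0.907,-0.01],
    [0.153,-0.907,-0.01],
    [0.153,-0.907,-0.01]
  ],
  "twist": [
    [0.001,0.014,0.004],
    [0.002,0.028,0.008],
    [0.003,0.041,0.012],
    [0.004,0.055,0.016],
    [0.005,0.069,0.02],
    [0.006,0.083,0.023],
    [0.006,0.083,0.023],
    [0.006,0.083,0.023]
  ],
  "grip": [1,1,1,1,1,1,1,1]
}}

```text
t: 21.75
tcp_pos: [0.421, -0.299, 0.2504]
orientation: [179.9, -0.0, 168.1]
contact_force: [1.0, 0.6, -1.2]
width: 0.316
gripper_force: 49.9
```

Run:
```python
from k import *
s=log();print(s["t"],s["joint_positions"].round(0),s["tcp_pos"].round(3),s["orientation"].round(1),s["width"])
p=arm.snapshot("wrist");cv2.imwrite("pics/w7.png",p["color"]);c=cam(p,s);np.savez("w7.npz",K=c[0],D=c[1],o=c[2],R=c[3])
print("cam at",c[2].round(3))
```

```text
21.75 [ 68.  55. -84.  94.  55.  83.  55.] [ 0.421 -0.299  0.25 ] [179.9  -0.  168.1] 0.3156974968084907
cam at [ 0.345 -0.284  0.392]
```

View pics/w7.png

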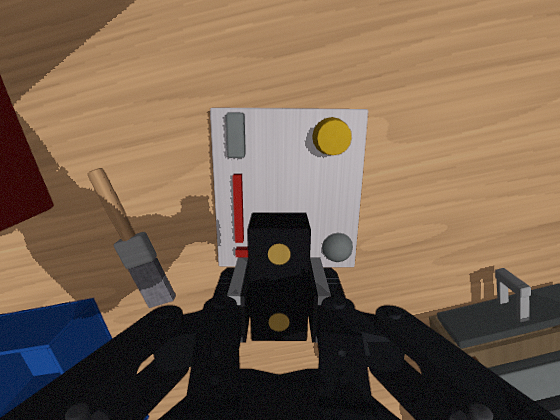

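The wrist view shows the key held straight, with its dots at about (254,279) and (322,279). The plate spans cols 210-367 and rows 108-266, and the long stop is at col ~238, rows 174-242. Next I fit the plate pose and the key-in-hand offset.

```bash
cat > fitp.py <<'E'
from k import *
def ld(n): w=np.load(n);return (w["K"],w["D"],w["o"],w["R"])
def plate_fit(im,c,g=(.4405,-.295,-12.1)):
    hsv=cv2.cvtColor(im,cv2.COLOR_BGR2HSV)
    m=((hsv[...,1]<60)&(hsv[...,2]>110)).astype(np.uint8); red=((hsv[...,1]>180)&((hsv[...,0]<6)|(hsv[...,0]>174))&(hsv[...,2]>90)).astype(np.uint8)
    k,l,st,ce=cv2.connectedComponentsWithStats(m); i=1+np.argmax(st[1:,4]); B=hull_pts(l==i)
    W=unproj(c,B,.02)[:,:2]
    def loc(v,W): a=np.radians(v[2]);d=W-v[:2];return np.c_[d@[np.cos(a),np.sin(a)],d@[-np.sin(a),np.cos(a)]]
    def f(v):
        L=loc(v,W); e=np.minimum(np.abs(np.abs(L[:,0])-.1),np.abs(np.abs(L[:,1])-.09)); return np.r_[np.minimum(e,.004)*1000,0]
    v=np.array(g,float)
    r=least_squares(lambda u:f(u*[1e-2,1e-2,1]),v/[1e-2,1e-2,1],loss='soft_l1',diff_step=1e-4); v=r.x*[1e-2,1e-2,1]
    L=loc(v,W)
    out={}
    for n,ax,s,h,oth in(("x+",0,1,.1,.09),("x-",0,-1,.1,.09),("y+",1,1,.09,.1),("y-",1,-1,.09,.1)):
        e=L[(np.abs(L[:,ax]*s-h)<.006)&(np.abs(L[:,1-ax])<oth-.006)]; out[n]=(len(e),(e[:,ax].mean()*1000).round(2) if len(e) else None)
    R=loc(v,unproj(c,hull_pts_all(red),.02)[:,:2]); return v,out,red,lambda P,z:loc(v,unproj(c,P,z)[:,:2])
def hull_pts_all(m): return np.argwhere(m>0)
E
python3 - <<'E'
from fitp import *
im=cv2.imread("pics/w7.png");c=ld("w7.npz")
v,out,red,loc=plate_fit(im,c);print(v.round(4),out)
k,l,st,ce=cv2.connectedComponentsWithStats(red)
for i in range(1,k):
    if 60<st[i,4]<2000 and st[i,1]<300:
        P=np.argwhere(l==i);a=loc(P+0.0,.02);b=loc(P+0.0,.032);print(st[i],"base",np.percentile(a,[2,98],axis=0).round(4).tolist(),"top",np.percentile(b,[2,98],axis=0).round(4).tolist())
D=dots(im,c,(240,335,262,298));print(D)
s=arm.sense()
for h in (.006,.010,.014):
    P=[unproj(c,d[:2],s["tcp_pos"][2]+h)[0] for d in D if d[2]>60][:2]
    R0=Rn.from_euler('xyz',s["orientation"],degrees=True);Q=R0.inv().apply(np.array(P)-s["tcp_pos"]); print(h,np.linalg.norm(Q[0]-Q[1]).round(4),Q.mean(0).round(4),np.degrees(np.arctan2(*(Q[1]-Q[0])[[1,0]])).round(2))
E
```

```text
[  0.4419  -0.2926 -12.3446] {'x+': (43, np.float64(97.1)), 'x-': (148, np.float64(-99.71)), 'y+': (149, np.float64(88.94)), 'y-': (148, np.float64(-88.07))}
[233 175  10  68 539] base [[-0.0218, -0.0657], [0.061, -0.0562]] top [[-0.0243, -0.064], [0.0559, -0.0548]]
[236 250  12   7  83] base [[0.0749, -0.0652], [0.0835, -0.0508]] top [[0.0693, -0.0634], [0.0777, -0.0496]]
[[253.7, 278.5, 378], [321.7, 278.4, 259]]
0.006 0.0382 [-0.0055 -0.0007 -0.006 ] -179.85
0.01 0.0371 [-0.003  -0.0007 -0.01  ] -179.85
0.014 0.036 [-0.0006 -0.0007 -0.014 ] -179.85
```

```bash
cat >> k.py <<'E'
PV=np.array([.4412,-.2925]);PYAW=-12.3
def pw(x,y,z): a=np.radians(PYAW);return np.array([PV[0]+x*np.cos(a)-y*np.sin(a),PV[1]+x*np.sin(a)+y*np.cos(a),z])
def inplate(P): a=np.radians(PYAW);d=np.array(P)[:2]-PV;return np.array([d@[np.cos(a),np.sin(a)],d@[-np.sin(a),np.cos(a)]])
E
python3 - <<'E'
from k import *
s=arm.sense();x=np.load("x.npy");q=s["joint_positions"];R=tool(PYAW-.15,0)*FL
W=[(pw(.02,-.005,.15),R),(pw(.02,-.005,.05),R),(pw(.02,-.005,.031),R)]
for P,RR in W: q,ep,er=IK(q,P,RR,x,w=1e-2);print(np.round(P,3),q.round(0),round(ep,3),round(er,1))
rows(W)
E
```

```text
[ 0.46  -0.302  0.15 ] [ 63.  64. -78.  95.  64.  77.  51.] 0.0 0.0
[ 0.46  -0.302  0.05 ] [ 61.  73. -74.  99.  74.  72.  45.] 0.0 0.0
[ 0.46  -0.302  0.031] [ 61.  74. -73.  99.  76.  71.  44.] 0.0 0.0
t 21.8 at [ 0.4211 -0.2988  0.2506] [ 1.7994e+02 -3.0000e-02  1.6815e+02] F [-0.8  0.2 -0.8] w 0.316 gf 49.935632944107056
d [-0.1281, 0.0169, 0.3352] w [0.0003, -0.0002, 0.0033]
d [-0.1283, 0.0166, 0.6686] w [0.0003, -0.0002, 0.0033]
d [-0.1283, 0.0165, 0.7319] w [0.0003, -0.0002, 0.0033]
```

Call:
{"name": "apply_moves", "arguments": {
  "delta_pos": [
    [-0.06,0.01,0.16],
    [-0.128,0.016,0.33],
    [-0.128,0.016,0.47],
    [-0.128,0.016,0.58],
    [-0.128,0.016,0.66],
    [-0.128,0.016,0.69],
    [-0.128,0.016,0.705],
    [-0.128,0.016,0.715],
    [-0.128,0.016,0.722],
    [-0.128,0.016,0.722]
  ],
  "twist": [
    [0,0,0.003],
    [0,0,0.003],
    [0,0,0.003],
    [0,0,0.003],
    [0,0,0.003],
    [0,0,0.003],
    [0,0,0.003],
    [0,0,0.003],
    [0,0,0.003],
    [0,0,0.003]
  ],
  "grip": [1,1,1,1,1,1,1,1,1,1]
}}

```text
t: 23.05
tcp_pos: [0.4591, -0.3031, 0.0343]
orientation: [180.0, -0.0, 167.5]
contact_force: [-0.3, 0.8, -1.1]
width: 0.312
gripper_force: 49.9
```

Not touching yet at 34.3 mm, so I creep down 1 mm per row.

Call:
{"name": "apply_moves", "arguments": {
  "delta_pos": [
    [0,0,0.0033],
    [0,0,0.0067],
    [0,0,0.01],
    [0,0,0.01]
  ],
  "twist": [
    [0,0,0],
    [0,0,0],
    [0,0,0],
    [0,0,0]
  ],
  "grip": [1,1,1,1]
}}

```text
t: 23.55
tcp_pos: [0.459, -0.303, 0.031]
orientation: [179.9, -0.1, 167.5]
contact_force: [0.8, 0.8, -1.4]
width: 0.315
gripper_force: 49.9
```

Call:
{"name": "apply_moves", "arguments": {
  "delta_pos": [
    [0,0,0.0033],
    [0,0,0.0067],
    [0,0,0.0067]
  ],
  "twist": [
    [0,0,0],
    [0,0,0],
    [0,0,0]
  ],
  "grip": [1,1,1]
}}

```text
t: 23.92
tcp_pos: [0.459, -0.303, 0.0292]
orientation: [180.0, -0.0, 167.5]
contact_force: [-0.9, 0.8, 4.0]
width: 0.316
gripper_force: 50.5
```

Call:
{"name": "apply_moves", "arguments": {
  "delta_pos": [
    [0,0,0],
    [0,0,0],
    [0,0,0],
    [0,0,-0.012],
    [0,0,-0.023],
    [0,0,-0.023],
    [0,0,-0.023],
    [0,0,-0.023],
    [0,0,-0.023],
    [0,0,-0.023]
  ],
  "twist": [
    [0,0,0],
    [0,0,0],
    [0,0,0],
    [0,0,0],
    [0,0,0],
    [0,0,0],
    [0,0,0],
    [0,0,0],
    [0,0,0],
    [0,0,0]
  ],
  "grip": [0,0,0,0,0,1,1,1,1,1],
  "squeeze": 30
}}

```text
t: 25.18
tcp_pos: [0.4592, -0.303, 0.0365]
orientation: [180.0, -0.0, 167.5]
contact_force: [-2.8, 1.0, 9.5]
width: 0.313
gripper_force: 29.2
```

Run:
```python
from fitp import *
s=log();p=arm.snapshot("wrist");c=cam(p,s);im=p["color"];cv2.imwrite("pics/w8.png",im);np.savez("w8.npz",K=c[0],D=c[1],o=c[2],R=c[3])
rows([]);
v,out,red,loc=plate_fit(im,c,(.4412,-.2925,-12.3));print(v.round(4),out)
k,l,st,ce=cv2.connectedComponentsWithStats(red)
for i in range(1,k):
    if 60<st[i,4]: 
        P=np.argwhere(l==i);b=[inplate(t) for t in unproj(c,P+0.,.032)];print(st[i],"top",np.percentile(b,[1,99],axis=0).round(4).tolist())
D=dots(im,c,(150,400,200,360));D=[d for d in D if d[2]>60];print(D)
for d in D: print(inplate(unproj(c,d[:2],.044)[0]).round(4))
print("tcp",inplate(s["tcp_pos"]).round(4))
```

```text
t 25.23 at [ 0.4592 -0.303   0.0365] [ 1.7996e+02 -1.0000e-02  1.6750e+02] F [-2.3 -0.1  9.9] w 0.315 gf 29.23284351825714
[  0.4423  -0.2933 -12.5555] {'x+': (0, None), 'x-': (371, np.float64(-100.02)), 'y+': (306, np.float64(88.87)), 'y-': (234, np.float64(-87.66))}
[ 158  184   29   78 1512] top [[-0.0252, -0.0641], [0.0142, -0.0544]]
[239 346  61  14 817] top [[0.0692, -0.0298], [0.0785, 0.0046]]
[[246.6, 278.6, 343]]
[ 0.002  -0.0069]
tcp [ 0.0198 -0.0064]
```

View pics/w8.png

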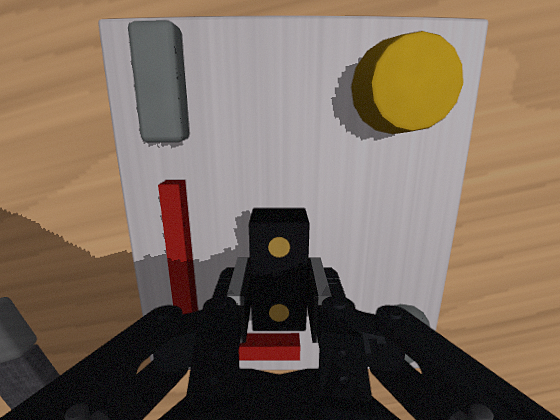

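The view shows the key flat on the plate in the grip. The long stop is at cols 160-190 and the short stop at (347,270). The move to registration is about +19 mm in x and -33.5 mm in y (plate axes).

Call:
{"name": "apply_moves", "arguments": {
  "delta_pos": [
    [0,0,-0.004],
    [-0.015,-0.03,-0.004],
    [-0.03,-0.06,-0.004],
    [-0.045,-0.09,-0.004],
    [-0.056,-0.104,-0.004],
    [-0.056,-0.104,-0.004],
    [-0.056,-0.104,-0.004]
  ],
  "twist": [
    [0,0,0],
    [0,0,0],
    [0,0,0],
    [0,0,0],
    [0,0,0],
    [0,0,0],
    [0,0,0]
  ],
  "grip": [1,1,1,1,1,1,1]
}}

```text
t: 26.1
tcp_pos: [0.4687, -0.3368, 0.0371]
orientation: [179.9, -0.1, 167.5]
contact_force: [-0.2, 0.4, -1.3]
width: 0.314
gripper_force: 29.7
```

```bash
cat > look.py <<'E'
from fitp import *
import sys
s=log();p=arm.snapshot("wrist");c=cam(p,s);im=p["color"];cv2.imwrite(f"pics/{sys.argv[1]}.png",im);np.savez(f"{sys.argv[1]}.npz",K=c[0],D=c[1],o=c[2],R=c[3])
rows([]);hsv=cv2.cvtColor(im,cv2.COLOR_BGR2HSV)
red=((hsv[...,1]>180)&((hsv[...,0]<6)|(hsv[...,0]>174))&(hsv[...,2]>60)).astype(np.uint8)
k,l,st,ce=cv2.connectedComponentsWithStats(red)
for i in range(1,k):
    if 60<st[i,4]:
        P=np.argwhere(l==i);b=[inplate(t) for t in unproj(c,P+0.,.032)];print(st[i],"top",np.percentile(b,[1,99],axis=0).round(4).tolist())
D=dots(im,c,(120,410,120,440))
for d in D:
    if 60<d[2]<1000: print(d,inplate(unproj(c,d[:2],.044)[0]).round(4))
a=np.radians(PYAW);F=s["contact_force"];print("tcp",inplate(s["tcp_pos"]).round(4),"Fplate",(F[:2]@np.array([[np.cos(a),-np.sin(a)],[np.sin(a),np.cos(a)]])).round(1))
E
python3 look.py w9
```

```text
t 26.15 at [ 0.4687 -0.3368  0.0371] [ 1.7994e+02 -5.0000e-02  1.6753e+02] F [ 0.1  1.1 -0.6] w 0.318 gf 29.692650139331818
[ 221  148   26  119 2340] top [[-0.0249, -0.0643], [0.0333, -0.0542]]
[247 319  64  17 389] top [[0.0692, -0.0554], [0.0786, -0.0205]]
[246.6, 278.7, 344] [ 0.0188 -0.0378]
[283.5, 127.0, 202] [ 0.0384 -0.1123]
[308.9, 138.5, 140] [ 0.0529 -0.1087]
[311.1, 274.4, 65] [ 0.0541 -0.0401]
[362.5, 411.6, 70] [0.0879 0.034 ]
[394.2, 383.0, 394] [0.1103 0.0208]
[394.9, 173.7, 413] [ 0.1102 -0.0975]
tcp [ 0.0363 -0.0374] Fplate [-0.3  0.3]
```

Call:
{"name": "apply_moves", "arguments": {
  "delta_pos": [
    [-0.003,0,0],
    [-0.006,0,0],
    [-0.008,0,0],
    [-0.008,0,0]
  ],
  "twist": [
    [0,0,0],
    [0,0,0],
    [0,0,0],
    [0,0,0]
  ],
  "grip": [1,1,1,1]
}}

```text
t: 26.65
tcp_pos: [0.4711, -0.3376, 0.0371]
orientation: [179.9, -0.0, 167.5]
contact_force: [-0.6, -0.1, -0.6]
width: 0.318
gripper_force: 29.7
```

Call:
{"name": "apply_moves", "arguments": {
  "delta_pos": [
    [-0.002,0,0],
    [-0.003,0,0],
    [-0.003,0,0]
  ],
  "twist": [
    [0,0,0],
    [0,0,0],
    [0,0,0]
  ],
  "grip": [1,1,1]
}}

```text
t: 27.02
tcp_pos: [0.4719, -0.3378, 0.0371]
orientation: [180.0, -0.0, 167.5]
contact_force: [0.0, -0.0, -1.2]
width: 0.317
gripper_force: 29.7
```

No contact yet, so I creep further in x.

Call:
{"name": "apply_moves", "arguments": {
  "delta_pos": [
    [-0.0017,0,0],
    [-0.0034,0,0],
    [-0.0034,0,0]
  ],
  "twist": [
    [0,0,0],
    [0,0,0],
    [0,0,0]
  ],
  "grip": [1,1,1]
}}

```text
t: 27.4
tcp_pos: [0.472, -0.3379, 0.037]
orientation: [180.0, -0.2, 167.5]
contact_force: [-9.0, 2.3, 3.3]
width: 0.315
gripper_force: 30.2
```

```bash
python3 look.py w10 | grep -v "0\.11\|0\.10"
```

```text
t 27.45 at [ 0.472  -0.3379  0.0369] [ 1.7996e+02 -1.7000e-01  1.6751e+02] F [-7.8  2.2  3.8] w 0.315 gf 30.190982222557068
[ 222  141   25  126 2482] top [[-0.0246, -0.0643], [0.0362, -0.0543]]
[246.5, 278.6, 345] [ 0.0222 -0.0382]
[278.4, 155.9, 144] [ 0.0389 -0.0978]
[295.9, 183.4, 175] [ 0.0486 -0.0853]
[363.0, 412.3, 68] [0.0915 0.0339]
tcp [ 0.0398 -0.0378] Fplate [-9.3  0.3]
```

X contact at 9 N. I ease that slightly and creep in -y.

Call:
{"name": "apply_moves", "arguments": {
  "delta_pos": [
    [0.0015,0,0],
    [0.0015,-0.003,0],
    [0.0015,-0.006,0],
    [0.0015,-0.0075,0],
    [0.0015,-0.0075,0]
  ],
  "twist": [
    [0,0,0],
    [0,0,0],
    [0,0,0],
    [0,0,0],
    [0,0,0]
  ],
  "grip": [1,1,1,1,1]
}}

```text
t: 28.08
tcp_pos: [0.4716, -0.3397, 0.0369]
orientation: [179.9, -0.1, 167.5]
contact_force: [-4.2, 3.6, -0.0]
width: 0.318
gripper_force: 29.7
```

Call:
{"name": "apply_moves", "arguments": {
  "delta_pos": [
    [0,-0.0017,0],
    [0,-0.0027,0],
    [0,-0.0027,0]
  ],
  "twist": [
    [0,0,0],
    [0,0,0],
    [0,0,0]
  ],
  "grip": [1,1,1]
}}

```text
t: 28.45
tcp_pos: [0.4714, -0.3405, 0.0369]
orientation: [179.9, -0.1, 167.5]
contact_force: [-4.0, 3.6, -0.9]
width: 0.317
gripper_force: 29.7
```

Call:
{"name": "apply_moves", "arguments": {
  "delta_pos": [
    [0,-0.0013,0],
    [0,-0.0027,0],
    [0,-0.0027,0]
  ],
  "twist": [
    [0,0,0],
    [0,0,0],
    [0,0,0]
  ],
  "grip": [1,1,1]
}}

```text
t: 28.82
tcp_pos: [0.4714, -0.3406, 0.0369]
orientation: [179.8, -0.1, 167.6]
contact_force: [-4.0, 7.7, -0.7]
width: 0.316
gripper_force: 29.8
```

```bash
python3 look.py w11 | grep -v "0\.11\|0\.10"
```

```text
t 28.88 at [ 0.4715 -0.3406  0.0369] [ 1.7984e+02 -1.1000e-01  1.6757e+02] F [-3.4  8.6 -1.7] w 0.317 gf 29.815341532230377
[ 227  141   25  126 2321] top [[-0.0246, -0.0644], [0.0327, -0.0544]]
[248 316  38  15  80] top [[0.0695, -0.0582], [0.0784, -0.038]]
[287 316  24  15  61] top [[0.0696, -0.0361], [0.0785, -0.0236]]
[246.6, 278.8, 342] [ 0.0222 -0.0409]
[257.4, 161.2, 76] [ 0.0276 -0.0965]
[274.8, 182.0, 162] [ 0.0368 -0.0875]
[362.8, 411.9, 74] [0.0914 0.031 ]
tcp [ 0.0398 -0.0405] Fplate [-5.5  6.6]
```

Both contacts are made. I lower to the plate, release and retreat upward.

Call:
{"name": "apply_moves", "arguments": {
  "delta_pos": [
    [0,0,0.0015],
    [0,0,0.0025],
    [0,0,0.0025],
    [0,0,0.0025],
    [0,0,0.0025],
    [0,0,0.0025],
    [0,0,-0.05],
    [0,0,-0.15],
    [0,0,-0.3],
    [0,0,-0.3],
    [0,0,-0.3]
  ],
  "twist": [
    [0,0,0],
    [0,0,0],
    [0,0,0],
    [0,0,0],
    [0,0,0],
    [0,0,0],
    [0,0,0],
    [0,0,0],
    [0,0,0],
    [0,0,0],
    [0,0,0]
  ],
  "grip": [1,1,1,0,0,0,0,0,0,0,0]
}}

```text
t: 30.25
tcp_pos: [0.4716, -0.3419, 0.1274]
orientation: [180.0, -0.0, 167.5]
contact_force: [-0.8, -0.4, -0.3]
width: 0.501
gripper_force: 0.0
```

```bash
python3 look.py w12 | grep -v "0\.11\|0\.10"
```

```text
t 30.3 at [ 0.4715 -0.3418  0.1269] [ 1.7995e+02 -7.0000e-02  1.6750e+02] F [ 0.1 -0.6 -0.4] w 0.496 gf 0.0
[ 249  129   14  108 1313] top [[-0.0243, -0.0644], [0.0583, -0.0547]]
[252 243  84  16 837] top [[0.0655, -0.0636], [0.0791, 0.0041]]
[195.4, 280.5, 147] [ 0.0221 -0.0408]
[240.4, 280.5, 122] [ 0.058  -0.0408]
[269.6, 181.6, 146] [ 0.083  -0.1201]
[393.0, 162.8, 783] [ 0.2137 -0.1521]
tcp [ 0.0402 -0.0418] Fplate [-0.7 -0.6]
```

View pics/w12.png

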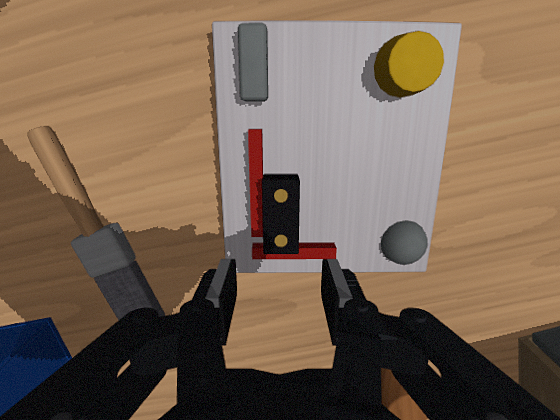

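The view shows the key flat against both stops (dots at (195,280) and (240,280)), with the boss, dome and block undisturbed. I check the drawer and hand in.

Run:
```python
from k import *
p=arm.snapshot("top");c=cam(p)
ok=False
for d in arm.outline_of(p,"green_handle")[:2]:
    P=own(unproj(c,hull_pts(d["region"]),.06)); print(d["p"],P.min(0).round(3),P.max(0).round(3)); ok|=-.20<P[:,0].min()<-.155
print("open",ok)
if ok: print(arm.finish_job())
```

```text
0.66 [-0.178 -0.095  0.06 ] [-0.005  0.091  0.06 ]
open True
the job is handed in; nothing more can be done
None
```

The key lies flat on the plate against both red stops, with the green drawer still open, and I handed the job in at about 30 s of the 67 s allowed; no verdict came back.

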